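Pump a grain sample up to the measuring head

TASK

Stand the open tin that has grain in it upright in the middle of the round plate of the sample lift, then pump the lift's hand lever up and down so that the plate climbs tooth by tooth, until the tin's rim is as close under the measuring head as it gets without touching it (less than one tooth of gap left). Raise the plate only with the lever, never press the tin against the head, keep the tin level, leave the other tins and the funnel where they are, and let go of everything at the end.

Things in the scene. Friction and masses are not known exactly. Their poses are not given: they have to be found in the camera images.
- grain_tin: open round aluminium tin, 56 mm wide and 27 mm high, about 80 g, with grain in it; origin at the centre of its underside, z up. It starts on the worktop at one of three spots to the right of the lift, in any turn; it is best gripped across its width with the fingers astride it.
- empty_tin_1: open empty aluminium tin of the same size as the grain tin, loose, standing near it; to be left alone; origin at the centre of its underside
- empty_tin_2: another open empty tin of the same size, loose; to be left alone; origin at the centre of its underside
- funnel: white funnel standing mouth down on the worktop in front of the tins, 103 mm wide, 84 mm high, loose; to be left alone; origin at the centre of its underside
- lift_stand: fixed sample lift: dark base 175 x 130 mm, 10 mm thick; grey housing 88 (x) x 80 (y) mm, 136 mm high, from whose top a toothed bar with the round plate rises; behind it a post 24 x 50 mm, front face at x = +72 mm, carries the measuring head. Origin on the worktop straight below the plate's centre; z up; -x points along the lever toward the robot (turned by at most 0.25 rad).
- lift_plate: flat round aluminium disc, 96 mm wide, 6 mm thick, no rim, on the toothed bar; origin at the centre of its top face, 150 mm above the worktop when the lift joint reads 0; axes as lift_stand. The grain tin belongs here, centred.
- lift (a joint): height of the plate in m above its lowest tooth. Teeth are 14 mm apart: a pawl holds the plate at 0, 14, 28, 42, 56 or 70 mm (1 mm either way); it starts on one of the first three. At 70 mm the rim of a tin on the plate is 8 mm below the head, where it must end; one more tooth would press the tin against the head. It cannot be lowered again.
- pump_lever (a joint): hand lever, rad: 0 = down stop (sloping 0.22 rad below level), 0.60 = up stop. Starts at 0.09 to 0.15. A stroke: raise beyond 0.49, then press below 0.05; this lifts the plate one tooth. Shorter swings gain nothing. At the very bottom the plate is up to 4.5 mm above its tooth and may settle later. No spring: it stays where left, and needs 1 to 5 N at the grip either way, so hold it.
- lever_grip (a point): middle of the black rubber grip of the lever, a round bar 18 mm thick and 90 mm long that points along the lever; it is 160 mm from lever_pivot and 70 to 164 mm above the worktop; its y axis is the lever's pivot axis (horizontal, across the lever), so it is gripped from above with the fingers closing along y
- lever_pivot (a point): pivot of the lever at the front of the housing, 52 mm in front of (-x of lift_stand) the plate's axis and 105 mm above the worktop; the lever swings about y of lift_stand
- measuring_head: white box, 92 x 68 x 59 mm, fixed; origin at the middle of its lower front edge, 255 mm above the worktop and 16 mm behind (+x of) the plate's axis; axes as lift_stand; underside level. It overhangs the rear part of the plate, so a hand that holds the tin over the plate must lean back toward the lever (-x) by 30 to 45 degrees.
Mind the look-alikes: they are no part of the job. Of the things like the grain_tin, leave any that is orange or yellow; of the rest the smaller one is meant.

How it is judged:
By the outcome, as a careful person would: the job done as asked, in the order asked, and still so for the second after the job is handed in, with the robot touching nothing.
It also fails if it takes over 72 s, if anything falls off the work surface, if the arm or the gripper's body presses on something with over 40 N, if the wrist force passes 120 N, or if a joint passes its speed limit or range.

ROBOT

A 6-joint arm with a two-finger parallel gripper is mounted at the origin on a cart in front of the work surface, level with it; the furniture and walls round the work are solid. World frame = base frame: x ahead of the robot, y to its left, z up, the work surface at z = 0. Lengths are in m, angles in rad, forces in N, time in s.
With the tool pointing down it reaches from about 0.35 to 0.775 m from the base axis. Payload 7.3 kg.
Tool frame: the origin (TCP) lies at the centre of the arm's flange, where the gripper is bolted on; the fingertips stand 178 mm ahead of it and the grasp point (between the pads) lies 159 mm ahead of it; z points along the fingers, y is the direction in which the jaws open and shut (so a half turn about z gives the same grasp; the last joint's range is limited). The gripper opens to 92 mm and grips with 3 to 60 N. Pads are 19 mm wide; open, the fingers measure 130 mm over their backs; the gripper's body (75 mm by 190 mm) begins 47 mm behind the grasp point.
Start: joints at [0.992, 0.342, 1.524, -0, 1.275, -0.146], TCP at [0.22, 0.477, 0.405] pointing down, gripper open.
Joint ranges: [-2.53, 2.53], [-0.77, 2.02], [0.04, 2.7], [-1, 4.14], [0.28, 2.66], [-3.11, 3.11]. Speed limits (rad/s): [2.57, 2.57, 3.14, 3.14, 3.14, 3.14].

INTERFACE

Orientations are given as a rotation vector (axis times angle).
In Python, from station import sense, vision, job gives the robot as it stands.
- The arm moves only by the tool arm_command, never from a script. Its argument "increments" is one flat list of numbers, 7 for each row, row after row: the shift along the world's x, y, z in mm, then the turn, a rotation vector about the world's x, y, z in degrees, then the finger opening in mm, from 0 to 91.8. A call has 1 to 12 rows; each row is the pose to reach, as a shift and turn from the pose measured when the call began; what a row does not reach only later rows make up. A row lasts 1/12 s, in which the tool goes at most 41.7 mm and 7.16 degrees, less where a joint would pass 70% of its speed; a pose out of reach is approached as far as the arm can. A call with a gripper value outside its range is refused whole. The fingers move at their own pace and stop on an object; the grip force is fixed at half the most. Time passes only in rows, so rows that repeat a pose let the fingers close. It gives the time, the measured TCP pose, the force and the opening at its end, in the units of the state.
- sense(): the state, without advancing time (a new reading comes with each control period).
- vision.grab_frame(name): name is "scene" or "top" or "wrist"; returns a dict with "frame" (400x640x3 uint8, red, green, blue), "fx", "fy", "cx", "cy" (pixels), "R" (3x3) and "t" (3): a world point X has camera coordinates R X + t. Camera axes: x right, y down, z forward; pixel columns grow to the right and rows downward; lengths in m; the calibration is good to about 2 mm. A picture is of the moment at which its call begins. There is no depth.
- job.sign_off(): hands the job in, once; it reports no verdict.
The state is a dict: "time": time; "q": joint angles; "qvel": joint speeds; "tau": joint torques, N m; "tcp_pos": TCP position; "eef_rot": TCP orientation; "force": force on the tool from outside, world axes, zero at the start; "torque": the same for the moment, N m; "finger_gap": opening from 0.0 (shut) to 1.0 (fully open).
Only numpy, scipy, OpenCV 4.12 (cv2) and the standard library are available. Lean on these libraries where they do the work, as an engineer would, in place of code of your own. Each camera call takes 0.05 s, during which the arm holds its last target.

## Working session

There is one attempt and no reset: what is moved stays moved. The work goes in short steps, Python scripts to look and compute and a tool call to move; the robot and the scene stay as the last step left them, time stands still between calls to the robot, and variables do not carry over. Pictures are saved under pics/ and viewed, and the job is handed in when it is done.

Besides the shell and the picture viewer there is one more tool, called after "Emit:" as a command line: name --argument value ..., lists and objects as JSON in quotes. arm_command: Moves the arm, as the interface text tells. Its arguments: {"type":"object","properties":{"increments":{"type":"array"}},"required":["increments"]}

```bash
mkdir -p pics; ls
cat > h.py <<'E'
import numpy as np, cv2
from station import sense, vision, job
def grab(n,fn=None):
    f=vision.grab_frame(n)
    if fn: cv2.imwrite('pics/'+fn,cv2.cvtColor(f['frame'],cv2.COLOR_RGB2BGR))
    return f
def ray(f,u,v):
    R=np.array(f['R']);t=np.array(f['t'])
    return -R.T@t, R.T@np.array([(u-f['cx'])/f['fx'],(v-f['cy'])/f['fy'],1.])
def onz(f,u,v,z):
    c,d=ray(f,u,v); return c+d*(z-c[2])/d[2]
def proj(f,X):
    p=np.array(f['R'])@np.array(X)+np.array(f['t']); return np.array([f['fx']*p[0]/p[2]+f['cx'],f['fy']*p[1]/p[2]+f['cy']])
def tri(f1,p1,f2,p2):
    c1,d1=ray(f1,*p1);c2,d2=ray(f2,*p2)
    s=np.linalg.lstsq(np.c_[d1,-d2],c2-c1,rcond=None)[0]
    a=c1+s[0]*d1;b=c2+s[1]*d2
    return (a+b)/2,np.linalg.norm(a-b)
E
python3 - <<'E'
from h import *
for n in ['scene','top','wrist']:
    f=grab(n,n+'0.png'); R=np.array(f['R']);print(n,f['fx'],f['cx'],f['cy'],(-R.T@f['t']).round(3),R.round(2).tolist())
s=sense();print(s)
E
```

```text
pics
scene 369.67597096369445 319.389664221761 198.7193718698098 [ 0.027 -0.508  0.802] [[0.6, -0.8, -0.01], [-0.55, -0.4, -0.73], [0.58, 0.44, -0.68]]
top 419.4268215929424 320.7591254190842 198.24439072407674 [ 0.34  -0.112  1.313] [[-0.02, -1.0, -0.01], [-0.98, 0.02, -0.18], [0.18, 0.01, -0.98]]
wrist 279.6649469072917 323.2127687017538 199.97453874857212 [0.158 0.505 0.384] [[0.42, 0.91, -0.0], [0.88, -0.41, 0.25], [0.23, -0.11, -0.97]]
{'time': 0.15, 'q': array([ 9.92021596e-01,  3.42594861e-01,  1.52480661e+00, -3.10032781e-05,
        1.27538728e+00, -1.46009539e-01]), 'qvel': array([-0.00016615, -0.00232149, -0.00437946, -0.00047264,  0.00029829,
        0.00055375]), 'tau': array([ 1.87532096e-03, -4.31469548e+01, -2.44352621e+01,  7.19064684e-02,
        5.37134463e-02, -8.33810350e-05]), 'tcp_pos': array([0.2201111 , 0.47652444, 0.40418463]), 'eef_rot': array([-6.74394556e-01, -3.06794774e+00,  1.77309580e-03]), 'force': array([0.63281604, 0.09074572, 0.06983433]), 'torque': array([ 0.0067906 , -0.00480238, -0.00798086]), 'finger_gap': 1.003502856923129}
```

View pics/scene0.png

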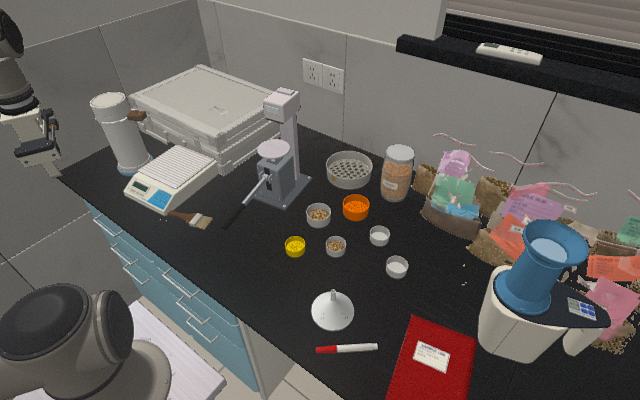

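View pics/top0.png

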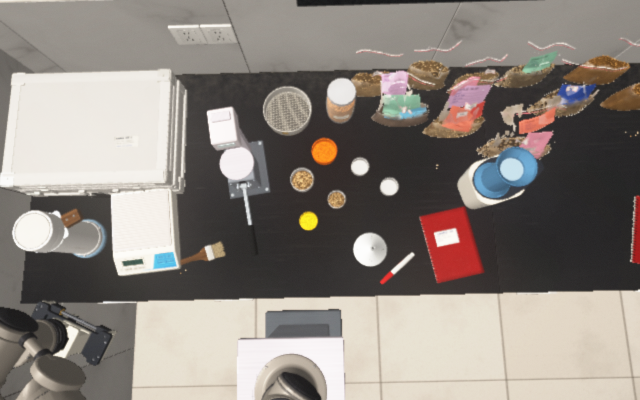

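View pics/wrist0.png

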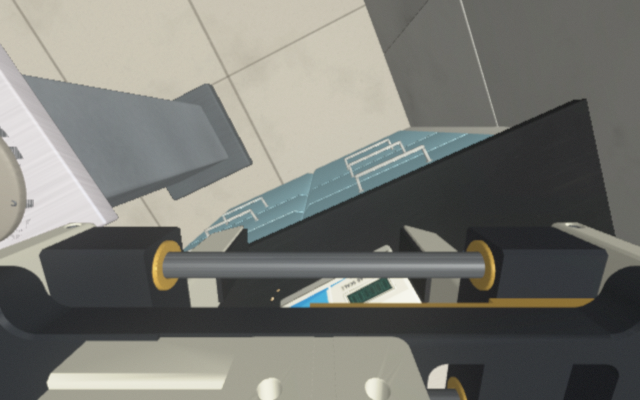

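Candidates with grain, in the top view: the small tin at (337,200), a larger tin at (302,180), an orange one at (324,151) and a yellow one at (308,221). The two empties are at (360,166) and (389,186). The smaller non-orange, non-yellow tin, at (337,200), fits the description. I'll confirm it in a crop.

Run:
```python
from h import *
a=cv2.imread('pics/top0.png');b=cv2.imread('pics/scene0.png')
c1=cv2.resize(a[100:270,190:410],None,fx=3.5,fy=3.5,interpolation=cv2.INTER_CUBIC)
cv2.imwrite('pics/c1.png',c1)
cv2.imwrite('pics/c2.png',cv2.resize(b[80:280,210:430],None,fx=3,fy=3,interpolation=cv2.INTER_CUBIC))
```

```text
(no output)
```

View pics/c1.png

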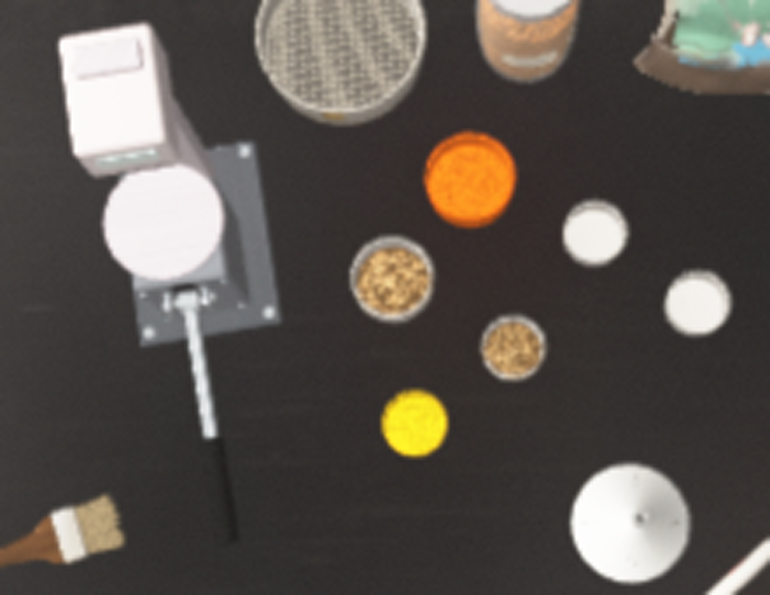

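View pics/c2.png

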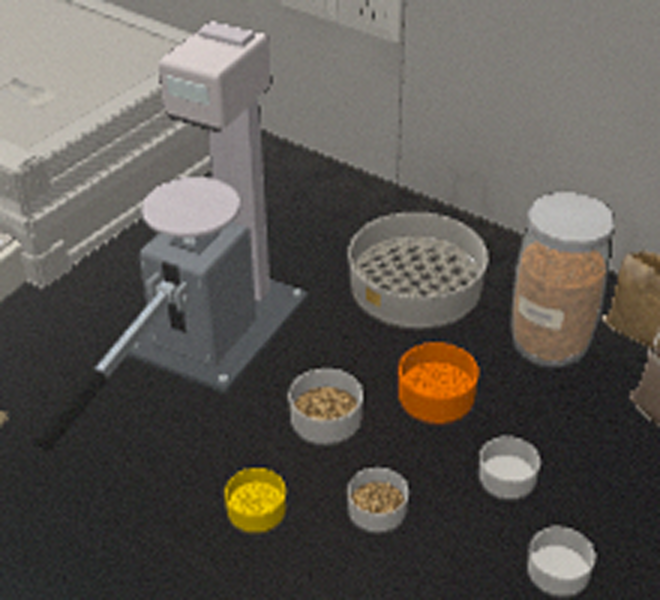

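The crop confirms it. The small grain tin is at c1 (513,348), and the larger lookalike is at (392,280). Next I'll measure the tin, plate, lift yaw and lever.

```bash
cat > m.py <<'E'
from h import *
def t(u,v): return 190+(u+.5)/3.5-.5,100+(v+.5)/3.5-.5
def s(u,v): return 210+(u+.5)/3-.5,80+(v+.5)/3-.5
ft=grab('top');fs=grab('scene')
for n,p,q,z in [('tin',(513,348),(378,493),.027),('big',(392,280),(326,396),.03),('yel',(415,423),(256,490),.027),('emp1',(595,233),(510,458),.027),('emp2',(698,303),(562,552),.027),('funneltop',(640,517),None,.084)]:
    print(n,onz(ft,*t(*p),z).round(4), onz(fs,*s(*q),z).round(4) if q else '')
P=[onz(ft,*t(*p),.010)[:2] for p in [(252,143),(278,320),(142,345)]]
P2=[onz(fs,*s(*p),.010)[:2] for p in [(303,290),(224,387)]]
print('base',P,P2)
d=P[0]-P[1];print('yaw x',np.arctan2(d[1],d[0]),np.linalg.norm(d)); d=P[2]-P[1];print('yaw y',np.arctan2(-d[0],d[1]),np.linalg.norm(d))
d=P2[0]-P2[1];print(np.arctan2(d[1],d[0]),np.linalg.norm(d))
print('plate',tri(ft,t(164,221),fs,s(191,206)))
for z in (.15,.164,.178): print(z,onz(ft,*t(164,221),z).round(4),onz(fs,*s(191,206),z).round(4))
print('gripend',tri(ft,t(234,541),fs,s(42,443)),'gripstart',tri(ft,t(210,437),fs,s(102,374)))
# shapes
for nm,f in(('top',ft),('scene',fs)):
    h=cv2.cvtColor(f['frame'],cv2.COLOR_RGB2HSV)
    m=((h[...,2]>150)&(h[...,1]<60)).astype('uint8')
E
python3 m.py
```

```text
tin [ 0.5654 -0.1501  0.027 ] [ 0.5678 -0.1512  0.027 ]
big [ 0.6293 -0.0436  0.03  ] [ 0.6366 -0.0411  0.03  ]
yel [ 0.5004 -0.0619  0.027 ] [ 0.5053 -0.0599  0.027 ]
emp1 [ 0.6688 -0.2269  0.027 ] [ 0.6749 -0.2261  0.027 ]
emp2 [ 0.6023 -0.3163  0.027 ] [ 0.6073 -0.316   0.027 ]
funneltop [ 0.4103 -0.25    0.084 ] 
base [array([0.76672935, 0.08533416]), array([0.59919326, 0.06127805]), array([0.57912683, 0.1843313 ])] [array([0.77089681, 0.0916429 ]), array([0.60159562, 0.06248595])]
yaw x 0.14261282989084348 0.16925435611026418
yaw y 0.16164830789732612 0.12467864395297253
0.17054644801565033 0.17179353552598442
plate (array([0.64911108, 0.1296604 , 0.17818066]), np.float64(0.0014542640160101865))
0.15 [0.6562 0.1361 0.15  ] [0.6778 0.158  0.15  ]
0.164 [0.6524 0.1332 0.164 ] [0.6638 0.1437 0.164 ]
0.178 [0.6486 0.1302 0.178 ] [0.6499 0.1294 0.178 ]
gripend (array([0.39742434, 0.08731867, 0.09034449]), np.float64(0.0006685529500238726)) gripstart (array([0.48594917, 0.10583975, 0.0934961 ]), np.float64(0.004217834244093949))
```

The lift is at 28 mm (plate top at z≈0.178), so it needs 3 strokes. The yaw is about 0.166. Now I'll plan the leaning grasp.

```bash
cat >> h.py <<'E'
from scipy.spatial.transform import Rotation as Ro
def RR(psi,L):
    c,s=np.cos(psi),np.sin(psi); z=np.array([np.sin(L)*c,np.sin(L)*s,-np.cos(L)]); x=np.array([-np.cos(L)*c,-np.cos(L)*s,-np.sin(L)])
    return np.c_[x,np.cross(z,x),z]
def goto(grasp,psi,Ldeg):
    "print shift & turn from now to put grasp point there"
    st=sense();R=RR(psi,np.radians(Ldeg)); p=np.array(grasp)-.159*R[:,2]
    d=(p-st['tcp_pos'])*1000; r=np.degrees((Ro.from_matrix(R)*Ro.from_rotvec(st['eef_rot']).inv()).as_rotvec())
    print('tcp',p.round(3),'shift',d.round(1),'turn',r.round(2))
def now():
    st=sense();R=Ro.from_rotvec(st['eef_rot']).as_matrix();print('t',st['time'],'grasp',(st['tcp_pos']+.159*R[:,2]).round(4),'z',R[:,2].round(3),'y',R[:,1].round(3),'F',st['force'].round(1),'gap',round(st['finger_gap']*91.8,1),'q',st['q'].round(2))
E
python3 -c "
from h import *
goto((.566,-.1505,.15),-.26,40)"
```

```text
tcp [ 0.467 -0.124  0.272] shift [ 247.1 -600.8 -132.6] turn [-13.57 -37.69   9.51]
```

Emit:
arm_command --increments '[14, -35, 0, 0, 0, 0, 91, 29, -70, 0, 0, 0, 0, 91, 43, -105, 0, -1, -3, 1, 91, 58, -140, 0, -2, -6, 2, 91, 74, -177, 0, -4, -11, 3, 91, 90, -214, 0, -6, -16, 4, 91, 105, -251, 0, -7, -21, 5, 91, 120, -288, 0, -9, -26, 6, 91, 134, -325, 0, -11, -30, 7, 91, 148, -362, 0, -12, -34, 8, 91, 163, -399, 0, -13.6, -37.7, 9.5, 91, 178, -436, -10, -13.6, -37.7, 9.5, 91]'

```text
time: 1.25
tcp_pos: [0.3971, 0.0419, 0.3966]
eef_rot: [0.313, 2.419, -0.118]
force: [0.5, 2.0, -0.9]
finger_gap: 0.99
```

```bash
python3 -c "
from h import *
now();goto((.566,-.1505,.10),-.26,40)"
```

```text
t 1.25 grasp [0.4967 0.0154 0.2756] z [ 0.627 -0.167 -0.761] y [ 0.255  0.967 -0.002] F [ 0.5  2.  -0.9] gap 90.9 q [-0.04 -0.    2.08 -0.39  0.39 -1.04]
tcp [ 0.467 -0.124  0.222] shift [  70.2 -166.1 -174.8] turn [ 0.21  0.4  -0.1 ]
```

Emit:
arm_command --increments '[12, -30, -20, 0, 0, 0, 91, 24, -60, -45, 0, 0, 0, 91, 36, -90, -70, 0, 0, 0, 91, 48, -120, -95, 0, 0, 0, 91, 60, -145, -125, 0, 0, 0, 91, 70, -166, -150, 0.2, 0.4, 0, 91, 70, -166, -175, 0.2, 0.4, 0, 91, 70, -166, -175, 0.2, 0.4, 0, 91]'

```text
time: 1.92
tcp_pos: [0.4703, -0.1458, 0.3141]
eef_rot: [0.304, 2.457, -0.067]
force: [-0.2, 0.0, -1.0]
finger_gap: 0.99
```

```bash
python3 -c "
from h import *
now();goto((.566,-.1505,.025),-.26,40);f=grab('wrist','w1.png');grab('top','t1.png')
print(proj(f,(.566,-.1505,.027)))"
```

```text
t 1.9167 grasp [ 0.5666 -0.1655  0.1891] z [ 0.606 -0.124 -0.786] y [0.234 0.972 0.027] F [-0.2  0.  -1. ] gap 90.9 q [-0.51  0.29  2.    0.74  0.28 -2.49]
tcp [ 0.467 -0.124  0.147] shift [  -3.1   21.6 -167.2] turn [-1.97 -1.39 -1.37]
[334.80026125  85.66695532]
```

View pics/w1.png

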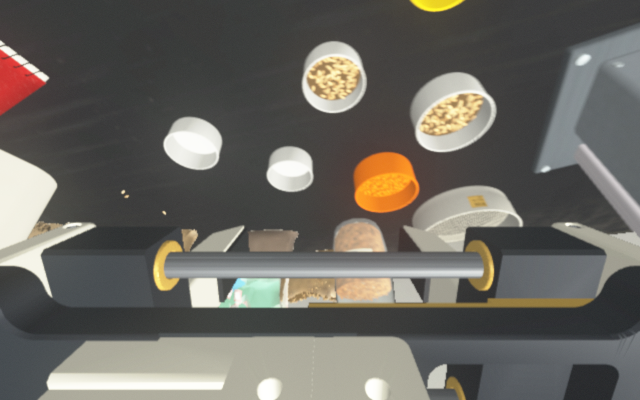

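```bash
cat > kin.py <<'E'
from h import *
from scipy.optimize import least_squares
S=[([9.92021596e-01,3.42594861e-01,1.52480661,-3.1e-5,1.27538728,-1.46e-1],[.2201111,.47652444,.40418463],[-6.74394556e-01,-3.06794774,1.773e-3],1.),
   ([-.04,0,2.08,-.39,.39,-1.04],[.3971,.0419,.3966],[.313,2.419,-.118],.1)]
import os
def axes(q): return Ro.from_euler('ZYZYZ',[q[0],q[1]+q[2],q[3],q[4],q[5]]).as_matrix()
def fk(q,p):
    a1,d1,a2,a3,a4,d6,off=p
    r=a1+a2*np.sin(q[1])+a3*np.cos(q[1]+q[2])+a4*np.sin(q[1]+q[2]); z=d1+a2*np.cos(q[1])-a3*np.sin(q[1]+q[2])+a4*np.cos(q[1]+q[2])
    w=np.array([r*np.cos(q[0])-off*np.sin(q[0]),r*np.sin(q[0])+off*np.cos(q[0]),z])
    return w+d6*axes(q)[:,2]
E
python3 - <<'E'
from kin import *
s=sense();print(repr(s['q']),s['tcp_pos'],s['eef_rot'])
S.append((list(s['q']),list(s['tcp_pos']),list(s['eef_rot']),1.))
for q,p,r,w in S: print(axes(np.array(q)).round(3).tolist(),Ro.from_rotvec(r).as_matrix().round(3).tolist())
res=least_squares(lambda p:np.r_[np.concatenate([w*(fk(np.array(q),p)-t) for q,t,r,w in S])*100,(p-np.array([0,.25,.4,0,.4,.1,0]))*.001],[0,.25,.4,0,.4,.1,0])
print(res.x.round(4),res.fun.round(3))
E
```

```text
array([-0.5118423 ,  0.28843873,  2.00203745,  0.73648206,  0.28296743,
       -2.48764131]) [ 0.46952291 -0.14600588  0.31255724] [ 0.30770475  2.46116183 -0.06613899]Traceback (most recent call last):
  File "<stdin>", line 4, in <module>
  File "kin.py", line 6, in axes
    def axes(q): return Ro.from_euler('ZYZYZ',[q[0],q[1]+q[2],q[3],q[4],q[5]]).as_matrix()
                        ~~~~~~~~~~~~~^^^^^^^^^^^^^^^^^^^^^^^^^^^^^^^^^^^^^^^^^
  File "scipy/spatial/transform/_rotation.pyx", line 1413, in scipy.spatial.transform._rotation.Rotation.from_euler
ValueError: Expected axis specification to be a non-empty string of upto 3 characters, got ZYZYZ
```

```bash
sed -i "s/^def axes.*/def axes(q): return (Ro.from_euler('ZYZ',[q[0],q[1]+q[2],q[3]])*Ro.from_euler('YZ',[q[4],q[5]])).as_matrix()/" kin.py
cat > fit.py <<'E'
from kin import *
s=sense();q3=[-0.5118423 ,  0.28843873,  2.00203745,  0.73648206,  0.28296743,-2.48764131]
S.append((q3,[ 0.46952291,-0.14600588,0.31255724],[0.30770475,2.46116183,-0.06613899],1.))
for q,p,r,w in S: print(axes(np.array(q)).round(3).tolist(),Ro.from_rotvec(r).as_matrix().round(3).tolist())
x0=np.array([0,.25,.4,0,.4,.1,0])
res=least_squares(lambda p:np.r_[np.concatenate([w*(fk(np.array(q),p)-t) for q,t,r,w in S])*100,(p-x0)*.001],x0)
print(res.x.round(4),res.fun.round(3))
E
python3 fit.py
```

```text
[[-0.419, -0.908, -0.001], [-0.908, 0.419, -0.001], [0.001, 0.0, -1.0]] [[-0.908, 0.419, -0.001], [0.419, 0.908, -0.001], [0.0, -0.001, -1.0]]
[[-0.258, -0.733, 0.63], [-0.966, 0.194, -0.17], [0.002, -0.652, -0.758]] [[-0.736, 0.255, 0.627], [0.193, 0.967, -0.167], [-0.649, -0.002, -0.761]]
[[-0.237, -0.762, 0.603], [-0.971, 0.204, -0.123], [-0.029, -0.614, -0.788]] [[-0.762, 0.237, 0.603], [0.204, 0.971, -0.123], [-0.614, 0.029, -0.788]]
[-0.0026  0.2136  0.5143  0.0452  0.3791  0.1398  0.0764] [-0.003  0.002 -0.001  0.001 -0.015  0.011 -0.001 -0.002 -0.001 -0.
 -0.     0.     0.    -0.     0.     0.   ]
```

The kinematic model fits, so I'll use it to choose lean and azimuth with joint margins.

```bash
cat >> kin.py <<'E'
P=np.array([-0.0026,.2136,.5143,.0452,.3791,.1398,.0764])
lo=np.array([-2.53,-.77,.04,-1,.28,-3.11]);hi=np.array([2.53,2.02,2.7,4.14,2.66,3.11])
M=np.array([[0,-1,0],[1,0,0],[0,0,1.]])
def ik(g,psi,L,flip=False,q4s=(-.8,0,.7,1.6,2.5,3.2)):
    R=RR(psi,np.radians(L)); 
    if flip: R=R@np.diag([-1,-1,1])
    p=np.array(g)-.159*R[:,2]; out=[]
    for q4 in q4s:
      for q6 in (-2,0,2):
        def e(q):
            A=axes(q); Rt=np.c_[A[:,1],-A[:,0],A[:,2]]
            return np.r_[(fk(q,P)-p)*10,(Rt-R).ravel()]
        r=least_squares(e,np.clip([np.arctan2(p[1],p[0]),.4,1.6,q4,.7,q6],lo+.01,hi-.01),bounds=(lo,hi))
        if r.cost<1e-6 and not any(np.allclose(r.x,o,atol=.02) for o in out): out.append(r.x)
    return out
E
cat > t.py <<'E'
from kin import *
for L in (32,36,40):
  for psi in (-.9,-.6,-.26,.1,.4,.7): 
    for z in (.025,.12): print('pick',L,psi,z,[(o.round(2).tolist(),f) for f in (0,1) for o in ik((.566,-.1505,z),psi,L,f)])
  for z in (.203,.24):
    for ps in (.166,): print('place',L,ps,z,[(o.round(2).tolist(),f) for f in (0,1) for o in ik((.649,.130,z),ps,L,f)])
E
python3 t.py
```

```text
pick 32 -0.9 0.025 []
pick 32 -0.9 0.12 [([-0.22, 0.46, 1.9, -0.83, 0.47, -0.2], 0), ([-0.22, 0.46, 1.9, -0.83, 0.47, 2.94], 1)]
pick 32 -0.6 0.025 []
pick 32 -0.6 0.12 []
pick 32 -0.26 0.025 []
pick 32 -0.26 0.12 []
pick 32 0.1 0.025 [([-0.56, 0.62, 2.03, 1.47, 0.33, 2.67], 0), ([-0.56, 0.62, 2.03, 1.47, 0.33, -0.47], 1)]
pick 32 0.1 0.12 [([-0.56, 0.43, 1.97, 0.88, 0.44, -2.98], 0), ([-0.56, 0.43, 1.97, 0.88, 0.44, 0.16], 1)]
pick 32 0.4 0.025 [([-0.63, 0.64, 1.95, 1.14, 0.52, 2.68], 0), ([-0.63, 0.64, 1.95, 1.14, 0.52, -0.47], 1)]
pick 32 0.4 0.12 [([-0.63, 0.47, 1.89, 0.84, 0.66, 3.03], 0), ([-0.63, 0.47, 1.89, 0.84, 0.66, -0.11], 1)]
pick 32 0.7 0.025 [([-0.67, 0.68, 1.84, 0.91, 0.72, 2.62], 0), ([-0.67, 0.68, 1.84, 0.91, 0.72, -0.52], 1)]
pick 32 0.7 0.12 [([-0.67, 0.52, 1.78, 0.75, 0.87, 2.84], 0), ([-0.67, 0.52, 1.78, 0.75, 0.87, -0.3], 1)]
place 32 0.166 0.203 [([0.06, 0.39, 1.71, 0.13, 0.48, -1.78], 0), ([0.06, 0.39, 1.71, 0.13, 0.48, 1.37], 1)]
place 32 0.166 0.24 [([0.06, 0.35, 1.66, 0.11, 0.58, -1.76], 0), ([0.06, 0.35, 1.66, 0.11, 0.58, 1.39], 1)]
pick 36 -0.9 0.025 []

[... 1333 characters left out ...]
.61, 0.65, 2.12, 1.96, 0.47, -1.02], 1)]
pick 40 0.1 0.12 [([-0.61, 0.44, 2.07, 1.41, 0.44, 2.73], 0), ([-0.61, 0.44, 2.07, 1.41, 0.44, -0.41], 1)]
pick 40 0.4 0.025 [([-0.7, 0.68, 2.02, 1.45, 0.61, 2.31], 0), ([-0.7, 0.68, 2.02, 1.45, 0.61, -0.83], 1)]
pick 40 0.4 0.12 [([-0.7, 0.48, 1.97, 1.14, 0.68, 2.7], 0), ([-0.7, 0.48, 1.97, 1.14, 0.68, -0.44], 1)]
pick 40 0.7 0.025 [([-0.73, 0.72, 1.87, 1.1, 0.8, 2.38], 0), ([-0.73, 0.72, 1.87, 1.1, 0.8, -0.76], 1)]
pick 40 0.7 0.12 [([-0.73, 0.55, 1.83, 0.94, 0.91, 2.63], 0), ([-0.73, 0.55, 1.83, 0.94, 0.91, -0.52], 1)]
place 40 0.166 0.203 []
place 40 0.166 0.24 [([0.05, 0.32, 1.78, 0.22, 0.35, -1.87], 0), ([0.05, 0.32, 1.78, 0.22, 0.35, 1.27], 1)]
```

```bash
cat >> kin.py <<'E'
def rows(qt,n,n1,gr,q0=None):
    s=sense();q0=s['q'];R0=Ro.from_rotvec(s['eef_rot'])
    for k in range(1,n1+1):
        q=q0+(np.array(qt)-q0)*min(1,k/n);A=axes(q);R=np.c_[A[:,1],-A[:,0],A[:,2]]
        d=(fk(q,P)-s['tcp_pos'])*1000;rv=np.degrees((Ro.from_matrix(R)*R0.inv()).as_rotvec())
        print(', '.join(map(str,d.round(0).astype(int).tolist()+rv.round(1).tolist()+[gr])),end=',\n')
E
python3 - <<'E'
from kin import *
now();q=ik((.566,-.1505,.13),.5,34,True);print(q)
q=[o for o in q if o[5]<1][0]
np.save('qt.npy',q);rows(q,24,12,91)
print(fk(sense()['q'],P)-sense()['tcp_pos'])
E
```

```text
t 2.0167 grasp [ 0.5653 -0.1656  0.1872] z [ 0.603 -0.123 -0.788] y [0.237 0.971 0.029] F [-0.5  0.3 -0.1] gap 90.9 q [-0.51  0.29  2.    0.74  0.28 -2.49]
[array([-0.66307982,  0.4687478 ,  1.86523854,  0.85568473,  0.74765689,
       -0.22090988])]
1, -2, -3, 4.3, -0.2, -4.3, 91,
2, -4, -5, 8.6, -0.3, -8.6, 91,
3, -6, -8, 12.8, -0.3, -12.9, 91,
4, -8, -10, 17.0, -0.3, -17.3, 91,
5, -10, -12, 21.2, -0.2, -21.7, 91,
6, -12, -15, 25.3, -0.0, -26.2, 91,
7, -13, -17, 29.4, 0.2, -30.7, 91,
8, -15, -19, 33.5, 0.4, -35.2, 91,
9, -17, -22, 37.5, 0.8, -39.8, 91,
9, -19, -24, 41.4, 1.2, -44.5, 91,
10, -21, -26, 45.3, 1.7, -49.1, 91,
11, -23, -28, 49.1, 2.2, -53.8, 91,
[-8.05160080e-06 -5.59215949e-05 -5.86052095e-06]
```

Emit:
arm_command --increments '[1, -2, -3, 4.3, -0.2, -4.3, 91, 2, -4, -5, 8.6, -0.3, -8.6, 91, 3, -6, -8, 12.8, -0.3, -12.9, 91, 4, -8, -10, 17, -0.3, -17.3, 91, 5, -10, -12, 21.2, -0.2, -21.7, 91, 6, -12, -15, 25.3, 0, -26.2, 91, 7, -13, -17, 29.4, 0.2, -30.7, 91, 8, -15, -19, 33.5, 0.4, -35.2, 91, 9, -17, -22, 37.5, 0.8, -39.8, 91, 9, -19, -24, 41.4, 1.2, -44.5, 91, 10, -21, -26, 45.3, 1.7, -49.1, 91, 11, -23, -28, 49.1, 2.2, -53.8, 91]'

```text
time: 3.02
tcp_pos: [0.4804, -0.1681, 0.285]
eef_rot: [1.795, 2.024, 0.595]
force: [0.5, 0.1, 0.4]
finger_gap: 0.993
```

Run:
```python
from kin import *
now();rows(np.load('qt.npy'),12,12,91)
```

```text
t 3.0167 grasp [ 0.5653 -0.1573  0.1511] z [ 0.534  0.068 -0.843] y [0.837 0.099 0.539] F [0.5 0.1 0.4] gap 91.2 q [-0.59  0.38  1.93  0.79  0.52 -1.34]
1, -2, -2, 4.0, 0.7, -4.5, 91,
2, -4, -4, 7.9, 1.5, -9.0, 91,
3, -6, -7, 11.8, 2.4, -13.6, 91,
3, -8, -9, 15.7, 3.3, -18.1, 91,
4, -11, -10, 19.6, 4.4, -22.7, 91,
5, -13, -12, 23.4, 5.5, -27.2, 91,
5, -15, -14, 27.2, 6.6, -31.8, 91,
6, -17, -16, 30.9, 7.9, -36.4, 91,
6, -19, -18, 34.6, 9.2, -41.0, 91,
7, -21, -20, 38.3, 10.6, -45.6, 91,
7, -23, -22, 41.9, 12.0, -50.2, 91,
8, -25, -23, 45.4, 13.6, -54.8, 91,
```

Emit:
arm_command --increments '[1, -2, -2, 4, 0.7, -4.5, 91, 2, -4, -4, 7.9, 1.5, -9, 91, 3, -6, -7, 11.8, 2.4, -13.6, 91, 3, -8, -9, 15.7, 3.3, -18.1, 91, 4, -11, -10, 19.6, 4.4, -22.7, 91, 5, -13, -12, 23.4, 5.5, -27.2, 91, 5, -15, -14, 27.2, 6.6, -31.8, 91, 6, -17, -16, 30.9, 7.9, -36.4, 91, 6, -19, -18, 34.6, 9.2, -41, 91, 7, -21, -20, 38.3, 10.6, -45.6, 91, 7, -23, -22, 41.9, 12, -50.2, 91, 8, -25, -23, 45.4, 13.6, -54.8, 91]'

```text
time: 4.02
tcp_pos: [0.4882, -0.1922, 0.2623]
eef_rot: [-2.785, -0.704, -0.845]
force: [-1.3, -0.6, 0.2]
finger_gap: 0.99
```

Run:
```python
from kin import *
now();f=grab('wrist','w2.png');print(proj(f,(.566,-.1505,.027)))
def goto2(g,psi,L):
    st=sense();R=RR(psi,np.radians(L))@np.diag([-1,-1,1]);p=np.array(g)-.159*R[:,2]
    print('shift',((p-st['tcp_pos'])*1000).round(1),'turn',np.degrees((Ro.from_matrix(R)*Ro.from_rotvec(st['eef_rot']).inv()).as_rotvec()).round(2))
goto2((.566,-.1505,.026),.5,34)
```

```text
t 4.0167 grasp [ 0.5657 -0.1495  0.1302] z [ 0.488  0.269 -0.831] y [ 0.476 -0.879 -0.005] F [-1.3 -0.6  0.2] gap 90.9 q [-0.66  0.47  1.86  0.85  0.75 -0.21]
[325.18576251 271.81039883]
shift [  -0.4   -0.5 -104.4] turn [-0.35 -0.35  0.49]
```

View pics/w2.png

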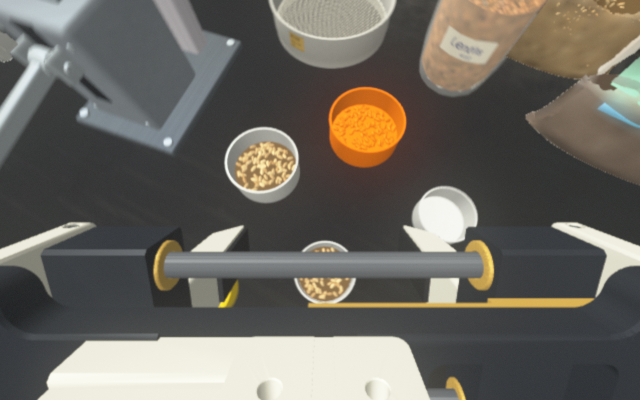

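The small grain tin is centred between the fingers at (325,272), right where I projected it, so I'll descend.

Emit:
arm_command --increments '[0, 0, -20, -0.3, -0.3, 0.5, 91, 0, 0, -45, -0.3, -0.3, 0.5, 91, 0, 0, -70, -0.3, -0.3, 0.5, 91, 0, 0, -90, -0.3, -0.3, 0.5, 91, 0, 0, -100, -0.3, -0.3, 0.5, 91, 0, 0, -104, -0.3, -0.3, 0.5, 91, 0, 0, -104, -0.3, -0.3, 0.5, 91, 0, 0, -104, -0.3, -0.3, 0.5, 91]'

```text
time: 4.73
tcp_pos: [0.4887, -0.1924, 0.1589]
eef_rot: [-2.783, -0.713, -0.85]
force: [0.5, -0.3, 0.7]
finger_gap: 0.992
```

Run:
```python
from kin import *
now();f=grab('scene');cv2.imwrite('pics/s2.png',cv2.resize(f['frame'][170:320,230:430,::-1],None,fx=4,fy=4,interpolation=2))
```

```text
t 4.7333 grasp [ 0.5665 -0.1496  0.027 ] z [ 0.49   0.269 -0.829] y [ 0.481 -0.877 -0.   ] F [ 0.5 -0.3  0.7] gap 91.1 q [-0.66  0.66  1.92  1.12  0.61 -0.55]
```

View pics/s2.png

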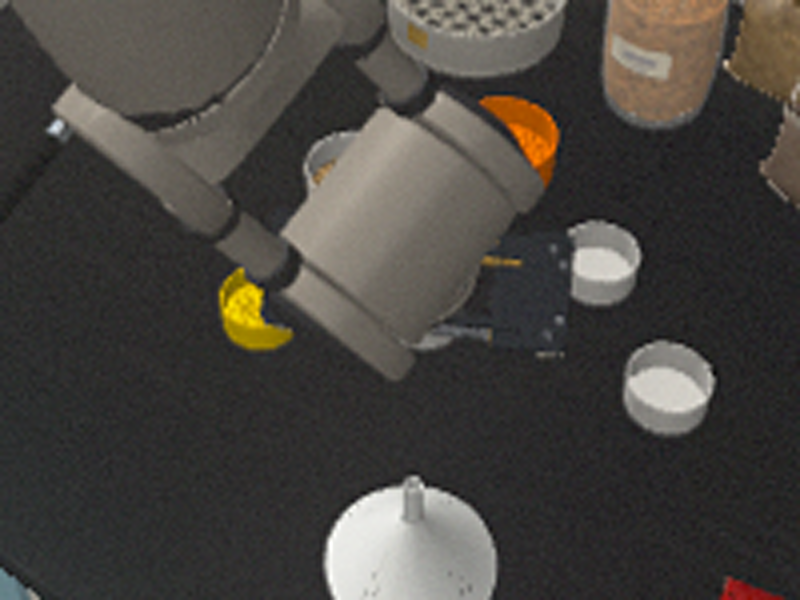

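Emit:
arm_command --increments '[0, 0, -2, 0, 0, 0, 91, 0, 0, -3, 0, 0, 0, 75, 0, 0, -3, 0, 0, 0, 45, 0, 0, -3, 0, 0, 0, 45, 0, 0, -3, 0, 0, 0, 45, 0, 0, -3, 0, 0, 0, 45, 0, 0, -3, 0, 0, 0, 45, 0, 0, -3, 0, 0, 0, 45, 0, 0, -3, 0, 0, 0, 45, 0, 0, -3, 0, 0, 0, 45]'

```text
time: 5.62
tcp_pos: [0.4887, -0.1926, 0.1562]
eef_rot: [-2.784, -0.712, -0.851]
force: [-0.5, -1.1, 0.9]
finger_gap: 0.58
```

Run:
```python
from kin import *
now();print(ik((.5665,-.1496,.15),.5,34,True))
```

```text
t 5.6167 grasp [ 0.5667 -0.1499  0.0244] z [ 0.49   0.268 -0.829] y [ 0.48  -0.877  0.   ] F [-0.5 -1.1  0.9] gap 53.2 q [-0.66  0.67  1.92  1.13  0.6  -0.56]
[array([-0.66092673,  0.4368144 ,  1.84593994,  0.81635049,  0.78083263,
       -0.16443175])]
```

```bash
cat >> kin.py <<'E'
def w(g,psi,L):
    st=sense();R=RR(psi,np.radians(L))@np.diag([-1,-1,1]);p=np.array(g)-.159*R[:,2]
    print('g',np.round(g,4),'shift',((p-st['tcp_pos'])*1000).round(1),'turn',np.degrees((Ro.from_matrix(R)*Ro.from_rotvec(st['eef_rot']).inv()).as_rotvec()).round(2),'q',[o.round(2).tolist() for o in ik(g,psi,L,True,(.1,.8))])
E
python3 - <<'E'
from kin import *
w((.5665,-.1496,.15),.5,34)
X=np.array([np.cos(.166),np.sin(.166),0])
for b in (.06,.03,0):
    for z in (.245,.2225,.2024): w(np.array([.649,.130,z])-b*X,.166,34)
Y=np.array([-np.sin(.166),np.cos(.166),0])
w(np.array([.649,.130,.2324])-.12*Y,.166,34)
E
```

```text
g [ 0.5665 -0.1496  0.15  ] shift [ -0.3   0.3 125.6] turn [ 0.02  0.   -0.06] q [[-0.66, 0.44, 1.85, 0.82, 0.78, -0.16]]
g [0.5898 0.1201 0.245 ] shift [ 13.4 298.  220.6] turn [  0.02  -0.   -19.2 ] q [[0.04, 0.23, 1.84, 0.15, 0.49, 1.33]]
g [0.5898 0.1201 0.2225] shift [ 13.4 298.  198.1] turn [  0.02  -0.   -19.2 ] q [[0.04, 0.26, 1.87, 0.17, 0.43, 1.31]]
g [0.5898 0.1201 0.2024] shift [ 13.4 298.  178. ] turn [  0.02  -0.   -19.2 ] q [[0.04, 0.29, 1.9, 0.2, 0.37, 1.28]]
g [0.6194 0.125  0.245 ] shift [ 43.  302.9 220.6] turn [  0.02  -0.   -19.2 ] q [[0.05, 0.29, 1.76, 0.14, 0.51, 1.35]]
g [0.6194 0.125  0.2225] shift [ 43.  302.9 198.1] turn [  0.02  -0.   -19.2 ] q [[0.05, 0.31, 1.79, 0.15, 0.45, 1.33]]
g [0.6194 0.125  0.2024] shift [ 43.  302.9 178. ] turn [  0.02  -0.   -19.2 ] q [[0.05, 0.34, 1.82, 0.17, 0.4, 1.31]]
g [0.649 0.13  0.245] shift [ 72.6 307.9 220.6] turn [  0.02  -0.   -19.2 ] q [[0.05, 0.34, 1.69, 0.12, 0.53, 1.37]]
g [0.649  0.13   0.2225] shift [ 72.6 307.9 198.1] turn [  0.02  -0.   -19.2 ] q [[0.05, 0.36, 1.72, 0.14, 0.48, 1.35]]
g [0.649  0.13   0.2024] shift [ 72.6 307.9 178. ] turn [  0.02  -0.   -19.2 ] q [[0.05, 0.39, 1.74, 0.15, 0.42, 1.34]]
g [0.6688 0.0116 0.2324] shift [ 92.4 189.5 208. ] turn [  0.02  -0.   -19.2 ] q [[-0.18, 0.37, 1.68, 0.37, 0.56, 0.96]]
```

Emit:
arm_command --increments '[0, 0, 6, 0, 0, 0, 45, 0, 0, 18, 0, 0, 0, 45, 0, 0, 36, 0, 0, 0, 45, 0, 0, 56, 0, 0, 0, 45, 0, 0, 76, 0, 0, 0, 45, 0, 0, 96, 0, 0, 0, 45, 0, 0, 114, 0, 0, 0, 45, 0, 0, 126, 0, 0, 0, 45, 0, 0, 126, 0, 0, 0, 45]'

```text
time: 6.37
tcp_pos: [0.4891, -0.1928, 0.285]
eef_rot: [-2.785, -0.715, -0.856]
force: [0.5, -1.1, 0.5]
finger_gap: 0.575
```

Run:
```python
from kin import *
now();grab('wrist','w3.png');f=grab('scene');cv2.imwrite('pics/s3.png',cv2.resize(f['frame'][120:320,200:430,::-1],None,fx=3,fy=3,interpolation=2))
```

```text
t 6.3667 grasp [ 0.5676 -0.1505  0.1533] z [ 0.494  0.266 -0.828] y [ 0.48  -0.877  0.005] F [ 0.5 -1.1  0.5] gap 52.8 q [-0.66  0.43  1.84  0.81  0.78 -0.16]
```

View pics/w3.png

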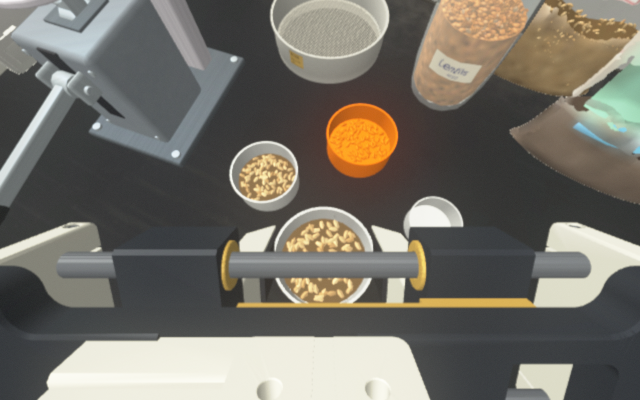

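View pics/s3.png

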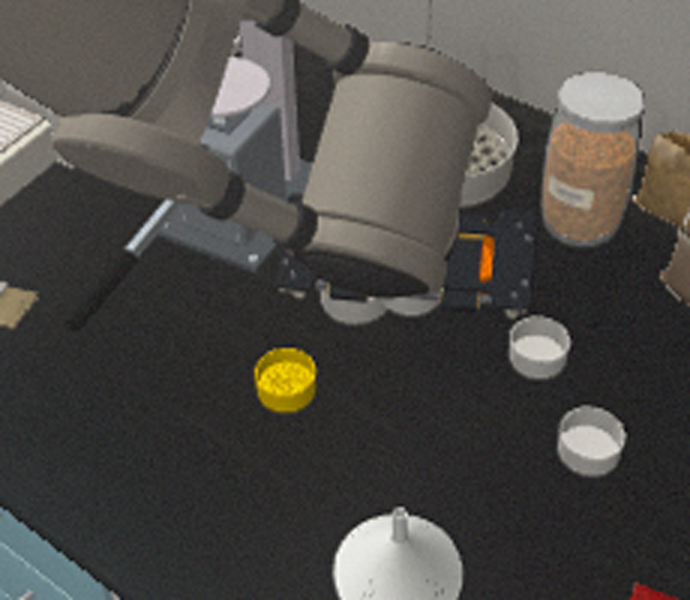

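The tin is held, with its rim centre at about (323,256) in the wrist view. I'll work out its offset in the hand and the next moves.

Run:
```python
from kin import *
f=grab('wrist');s=sense();R=Ro.from_rotvec(s['eef_rot']).as_matrix();g=s['tcp_pos']+.159*R[:,2]
c=onz(f,323.5,256,g[2]+.0026);d=c-g;h=R[:,2]*[1,1,0];h/=np.linalg.norm(h)
print('off fwd',d@h,'off jaw',d@R[:,1]); 
b=np.arctan2(h[1],h[0]);print('psi',b)
X=np.array([np.cos(.166),np.sin(.166),0])
w(np.array([.649,.130,.235])-.05*X,.166,34)
```

```text
off fwd -0.0004444922799391205 off jaw 0.00022029773665534647
psi 0.5018901924885885
g [0.5997 0.1217 0.235 ] shift [ 23.6 299.4  85.2] turn [-1.000e-02 -5.000e-02 -1.921e+01] q [[0.04, 0.26, 1.83, 0.16, 0.47, 1.33]]
```

Emit:
arm_command --increments '[1, 10, 12, 0, 0, -0.8, 45, 3, 28, 30, 0, 0, -2, 45, 5, 52, 50, 0, 0, -4, 45, 7, 80, 68, 0, 0, -6, 45, 9, 110, 80, 0, 0, -8, 45, 12, 140, 85, 0, 0, -10, 45, 14, 172, 85, 0, 0, -12, 45, 16, 204, 85, 0, 0, -14, 45, 18, 234, 85, 0, 0, -16, 45, 21, 262, 85, 0, 0, -18, 45, 23, 286, 85, 0, 0, -19.2, 45, 24, 299, 85, 0, 0, -19.2, 45]'

```text
time: 7.52
tcp_pos: [0.5119, 0.1092, 0.3651]
eef_rot: [-2.949, -0.247, -0.895]
force: [0.2, -0.3, -1.2]
finger_gap: 0.577
```

Run:
```python
from kin import *
now()
w(np.array([.649,.130,.2124]),.166,34)
f=grab('wrist','w4.png');print(proj(f,(.649,.130,.178)));grab('top','t4.png')
```

```text
t 7.5167 grasp [0.5991 0.1242 0.2329] z [ 0.548  0.094 -0.831] y [ 0.167 -0.986 -0.001] F [ 0.2 -0.3 -1.2] gap 53.0 q [0.05 0.27 1.83 0.15 0.47 1.33]
g [0.649  0.13   0.2124] shift [ 49.4   6.1 -20.8] turn [-0.03 -0.23 -0.09] q [[0.05, 0.38, 1.73, 0.14, 0.45, 1.35]]
[326.61231558 200.4275237 ]
```

View pics/w4.png

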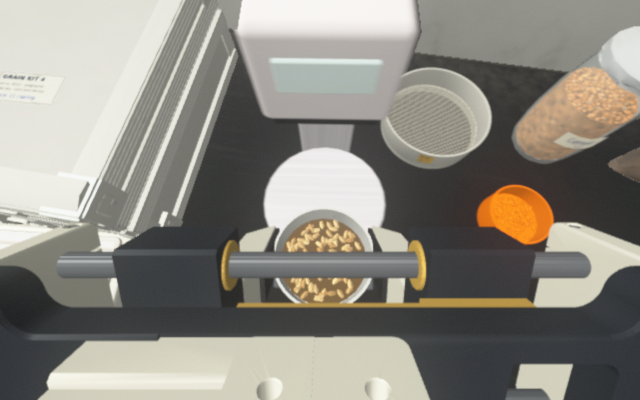

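View pics/t4.png

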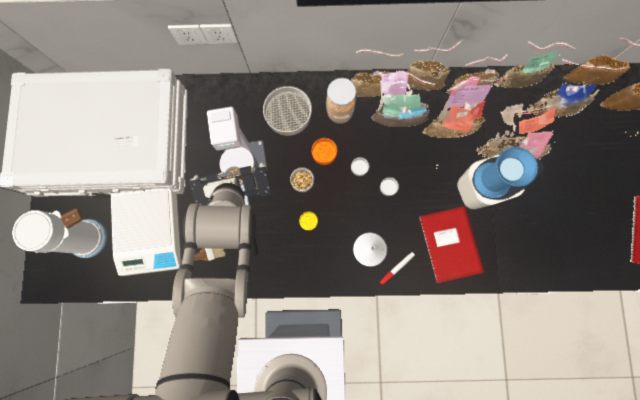

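The plate is in front of the held tin: left edge at x≈264, right edge at 385, top at y≈148. I'll compare those with the model projection.

Run:
```python
from kin import *
f=grab('wrist')
a=np.linspace(0,6.28,200)
for z in (.176,.178,.180):
    q=np.array([proj(f,(.649+.048*np.cos(t),.130+.048*np.sin(t),z)) for t in a]);print(z,q.min(0).round(1),q.max(0).round(1))
im=f['frame']; 
for y in (175,185,195,205): print(y,im[y,258:272].mean(1).round(0).tolist(),im[y,378:392].mean(1).round(0).tolist())
print(im[140:156,326].mean(1).round(0).tolist())
```

```text
0.176 [265.6 147.5] [387.1 262.8]
0.178 [265.1 146.3] [387.6 262.5]
0.18 [264.6 145.1] [388.2 262.2]
175 [63.0, 62.0, 64.0, 65.0, 64.0, 64.0, 66.0, 64.0, 65.0, 64.0, 64.0, 65.0, 65.0, 68.0] [91.0, 68.0, 70.0, 68.0, 66.0, 67.0, 66.0, 67.0, 66.0, 65.0, 67.0, 66.0, 66.0, 65.0]
185 [64.0, 63.0, 61.0, 64.0, 64.0, 67.0, 65.0, 66.0, 66.0, 72.0, 119.0, 198.0, 236.0, 237.0] [233.0, 234.0, 231.0, 212.0, 142.0, 82.0, 68.0, 67.0, 67.0, 67.0, 66.0, 65.0, 65.0, 65.0]
195 [63.0, 64.0, 65.0, 63.0, 64.0, 66.0, 66.0, 94.0, 176.0, 236.0, 237.0, 237.0, 237.0, 237.0] [234.0, 234.0, 235.0, 234.0, 234.0, 230.0, 204.0, 126.0, 76.0, 66.0, 67.0, 66.0, 66.0, 66.0]
205 [63.0, 63.0, 63.0, 63.0, 64.0, 67.0, 95.0, 180.0, 241.0, 241.0, 240.0, 240.0, 239.0, 240.0] [235.0, 235.0, 235.0, 235.0, 235.0, 234.0, 230.0, 202.0, 129.0, 74.0, 66.0, 67.0, 65.0, 64.0]
[153.0, 153.0, 154.0, 153.0, 153.0, 153.0, 157.0, 194.0, 226.0, 232.0, 234.0, 236.0, 238.0, 239.0, 238.0, 238.0]
```

Emit:
arm_command --increments '[8, 1, 0, 0, 0, 0, 45, 18, 2.5, 0, 0, 0, 0, 45, 30, 4, -4, 0, -0.2, 0, 45, 41, 5.5, -8, 0, -0.2, -0.1, 45, 49, 6.5, -14, 0, -0.2, -0.1, 45, 49, 6.5, -20, 0, -0.2, -0.1, 45, 49, 6.5, -20, 0, -0.2, -0.1, 45, 49, 6.5, -20, 0, -0.2, -0.1, 45]'

```text
time: 8.33
tcp_pos: [0.5606, 0.1138, 0.3441]
eef_rot: [-2.95, -0.246, -0.897]
force: [0.1, 0.7, -1.3]
finger_gap: 0.577
```

Run:
```python
from kin import *
now()
w(np.array([.6488,.1305,.2034]),.166,34)
f=grab('wrist','w5.png');
s=grab('scene');cv2.imwrite('pics/s5.png',cv2.resize(s['frame'][80:240,200:360,::-1],None,fx=4,fy=3.7,interpolation=2))
```

```text
t 8.3333 grasp [0.6479 0.1286 0.212 ] z [ 0.549  0.093 -0.831] y [ 0.166 -0.986 -0.001] F [ 0.1  0.7 -1.3] gap 53.0 q [0.05 0.37 1.73 0.15 0.45 1.34]
g [0.6488 0.1305 0.2034] shift [ 0.5  2.  -8.9] turn [-0.   -0.18 -0.05] q [[0.05, 0.39, 1.74, 0.15, 0.43, 1.34]]
```

View pics/w5.png

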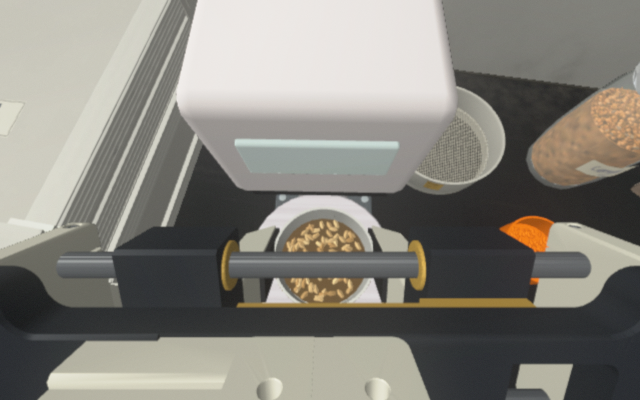

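View pics/s5.png

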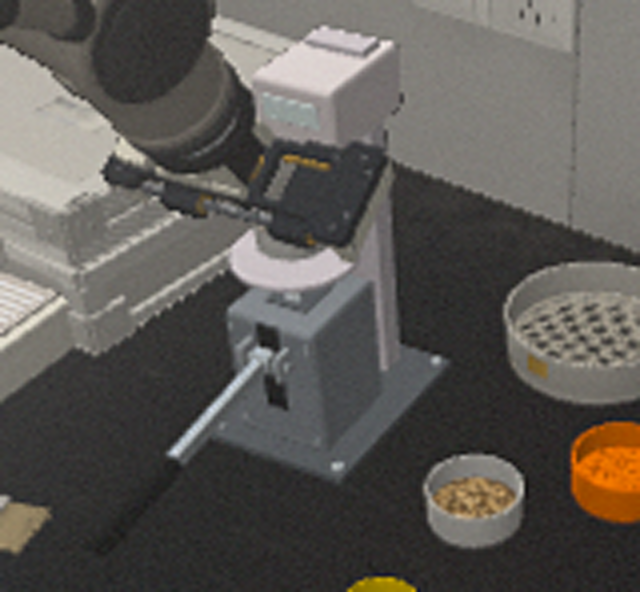

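Run:
```python
from kin import *
f=grab('wrist');im=f['frame'].astype(float).mean(2)
for y in (205,210,215,220):
    print(y,im[y,252:285].round(0).tolist(),im[y,360:392].round(0).tolist())
a=np.linspace(0,6.28,400)
for nm,c in (('model',(.649,.130)),('new',(.6485,.1307))):
    q=np.array([proj(f,(c[0]+.048*np.cos(t),c[1]+.048*np.sin(t),.178)) for t in a])
    print(nm,q.min(0),q.max(0),[q[np.abs(q[:,1]-y)<.7][:,0].round(0).tolist() for y in (210,220)])
```

```text
205 [51.0, 52.0, 53.0, 54.0, 55.0, 54.0, 55.0, 53.0, 55.0, 55.0, 55.0, 57.0, 56.0, 56.0, 55.0, 57.0, 57.0, 56.0, 55.0, 56.0, 54.0, 57.0, 58.0, 80.0, 103.0, 104.0, 104.0, 104.0, 105.0, 112.0, 130.0, 157.0, 191.0] [105.0, 103.0, 103.0, 101.0, 102.0, 103.0, 103.0, 101.0, 100.0, 100.0, 90.0, 76.0, 58.0, 55.0, 57.0, 55.0, 56.0, 55.0, 55.0, 57.0, 52.0, 54.0, 53.0, 55.0, 54.0, 54.0, 54.0, 53.0, 52.0, 52.0, 54.0, 49.0]
210 [53.0, 54.0, 54.0, 52.0, 53.0, 52.0, 54.0, 53.0, 55.0, 55.0, 53.0, 52.0, 55.0, 55.0, 56.0, 54.0, 54.0, 55.0, 55.0, 57.0, 55.0, 55.0, 67.0, 111.0, 163.0, 190.0, 207.0, 210.0, 210.0, 211.0, 209.0, 211.0, 212.0] [215.0, 214.0, 210.0, 200.0, 182.0, 154.0, 122.0, 106.0, 102.0, 100.0, 95.0, 79.0, 59.0, 55.0, 54.0, 53.0, 54.0, 54.0, 56.0, 54.0, 52.0, 55.0, 52.0, 54.0, 54.0, 53.0, 53.0, 53.0, 51.0, 53.0, 52.0, 52.0]
215 [51.0, 51.0, 53.0, 50.0, 51.0, 52.0, 51.0, 52.0, 53.0, 52.0, 52.0, 53.0, 52.0, 54.0, 53.0, 55.0, 60.0, 87.0, 138.0, 186.0, 215.0, 218.0, 218.0, 219.0, 218.0, 219.0, 219.0, 218.0, 217.0, 219.0, 218.0, 218.0, 217.0] [214.0, 215.0, 216.0, 214.0, 215.0, 216.0, 215.0, 214.0, 207.0, 187.0, 152.0, 108.0, 68.0, 56.0, 55.0, 54.0, 55.0, 54.0, 53.0, 52.0, 55.0, 54.0, 55.0, 53.0, 54.0, 51.0, 53.0, 52.0, 52.0, 53.0, 52.0, 53.0]
220 [53.0, 54.0, 53.0, 54.0, 55.0, 53.0, 53.0, 52.0, 51.0, 52.0, 52.0, 54.0, 60.0, 103.0, 167.0, 208.0, 213.0, 214.0, 215.0, 214.0, 215.0, 214.0, 214.0, 214.0, 214.0, 215.0, 214.0, 215.0, 215.0, 213.0, 214.0, 215.0, 214.0] [217.0, 217.0, 217.0, 217.0, 217.0, 217.0, 216.0, 217.0, 217.0, 217.0, 218.0, 217.0, 215.0, 209.0, 184.0, 142.0, 92.0, 61.0, 56.0, 54.0, 54.0, 54.0, 54.0, 53.0, 55.0, 53.0, 54.0, 53.0, 52.0, 54.0, 50.0, 51.0]
model [248.92412963 193.49784578] [394.54866313 342.09211825] [[276.0, 275.0, 368.0, 367.0], [266.0, 266.0, 378.0]]
new [247.69590951 193.99041897] [393.41963965 342.78547959] [[276.0, 275.0, 367.0, 366.0], [266.0, 265.0, 377.0, 376.0]]
```

Emit:
arm_command --increments '[0.5, 2.5, -2, 0, -0.2, 0, 45, 0.5, 2.5, -5, 0, -0.2, 0, 45, 0.5, 2.5, -8, 0, -0.2, 0, 45, 0.5, 2.5, -9, 0, -0.2, 0, 45, 0.5, 2.5, -9, 0, -0.2, 0, 45, 0.5, 2.5, -9, 0, -0.2, 0, 45]'

```text
time: 8.98
tcp_pos: [0.5613, 0.1166, 0.3363]
eef_rot: [-2.947, -0.247, -0.906]
force: [0.2, -0.3, -1.0]
finger_gap: 0.578
```

Run:
```python
from kin import *
now()
```

```text
t 8.9833 grasp [0.6493 0.1314 0.2048] z [ 0.554  0.093 -0.827] y [ 0.166 -0.986  0.   ] F [ 0.2 -0.3 -1. ] gap 53.1 q [0.06 0.39 1.74 0.15 0.43 1.34]
```

Emit:
arm_command --increments '[-0.5, 0, -1, 0, 0.2, 0, 45, -0.5, 0, -2, 0, 0.2, 0, 45, -0.5, 0, -2.5, 0, 0.2, 0, 45, -0.5, 0, -2.5, 0, 0.2, 0, 45]'

```text
time: 9.32
tcp_pos: [0.5608, 0.1166, 0.3337]
eef_rot: [-2.948, -0.247, -0.9]
force: [0.4, -0.5, -0.6]
finger_gap: 0.577
```

Run:
```python
from kin import *
now()
```

```text
t 9.3167 grasp [0.6484 0.1314 0.2019] z [ 0.551  0.093 -0.829] y [ 0.166 -0.986 -0.   ] F [ 0.4 -0.5 -0.6] gap 53.0 q [0.06 0.39 1.74 0.15 0.42 1.34]
```

Emit:
arm_command --increments '[0, 0, -1, 0, 0, 0, 45, 0, 0, -1, 0, 0, 0, 45, 0, 0, -1, 0, 0, 0, 45]'

```text
time: 9.57
tcp_pos: [0.5609, 0.1166, 0.3333]
eef_rot: [-2.948, -0.247, -0.903]
force: [-2.8, -0.6, 2.6]
finger_gap: 0.577
```

Run:
```python
from kin import *
now()
s=grab('scene');cv2.imwrite('pics/s6.png',cv2.resize(s['frame'][100:170,230:310,::-1],None,fx=8,fy=8,interpolation=2))
```

```text
t 9.5667 grasp [0.6487 0.1314 0.2016] z [ 0.552  0.093 -0.829] y [ 0.166 -0.986 -0.   ] F [-2.8 -0.6  2.6] gap 53.0 q [0.06 0.39 1.74 0.15 0.42 1.34]
```

View pics/s6.png

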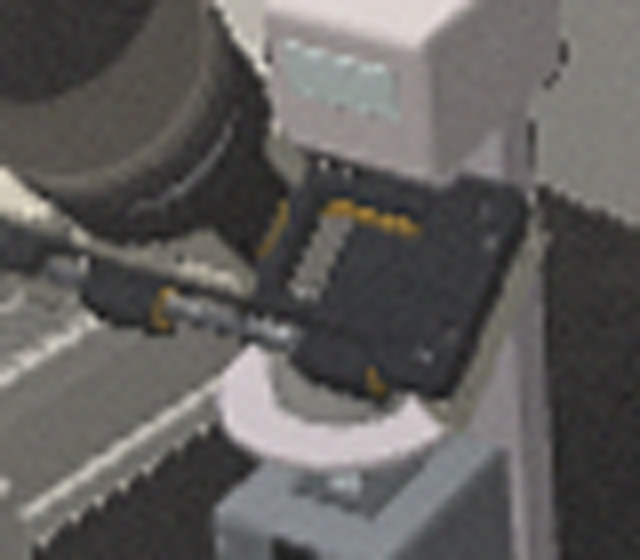

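The tin is touching down at about 3 N, so I'll release it.

Emit:
arm_command --increments '[0, 0, 0, 0, 0, 0, 60, 0, 0, 0, 0, 0, 0, 70, 0, 0, 0, 0, 0, 0, 84, 0, 0, 0, 0, 0, 0, 84, 0, 0, 0, 0, 0, 0, 84]'

```text
time: 10.03
tcp_pos: [0.5609, 0.1166, 0.3331]
eef_rot: [-2.948, -0.247, -0.902]
force: [-0.5, -0.7, 1.0]
finger_gap: 0.885
```

Run:
```python
from kin import *
now();grab('wrist','w6.png')
```

```text
t 10.0333 grasp [0.6486 0.1314 0.2013] z [ 0.552  0.093 -0.829] y [ 0.166 -0.986 -0.   ] F [-0.5 -0.7  1. ] gap 81.2 q [0.06 0.39 1.74 0.15 0.42 1.34]
```

View pics/w6.png

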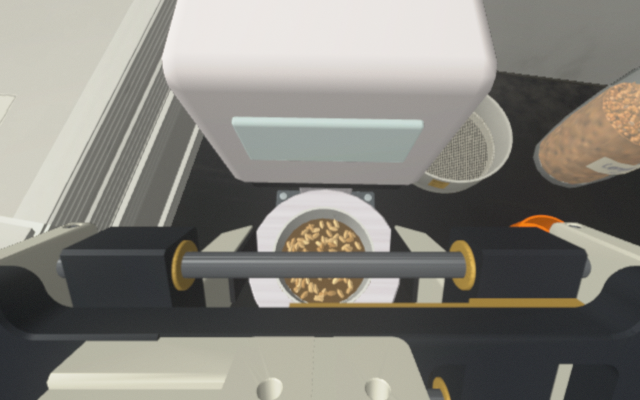

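Released, and the tin looks centred. I'll retreat along the tool axis and plan the lever strokes.

Emit:
arm_command --increments '[-3, -0.5, 4, 0, 0, 0, 84, -9, -1.5, 14, 0, 0, 0, 84, -18, -3, 27, 0, 0, 0, 84, -29, -5, 44, 0, 0, 0, 84, -42, -7, 63, 0, 0, 0, 84, -55, -9, 83, 0, 0, 0, 84, -66, -11, 100, 0, 0, 0, 84, -66, -11, 100, 0, 0, 0, 84]'

```text
time: 10.75
tcp_pos: [0.4935, 0.1055, 0.4379]
eef_rot: [-2.945, -0.247, -0.913]
force: [0.5, 0.2, 1.0]
finger_gap: 0.914
```

```bash
cat >> kin.py <<'E'
PC=np.array([.6485,.131]);YAW=.166;X3=np.array([np.cos(YAW),np.sin(YAW),0]);Z3=np.array([0,0,1.])
PV=np.r_[PC,0.105]-.052*X3
def lev(a,k=1.,off=0): # grasp point, lean deg ; k=fraction of pitch followed
    e=a-.22; return PV+(.160+off)*(-np.cos(e)*X3+np.sin(e)*Z3), -np.degrees(e)*k
E
python3 - <<'E'
from kin import *
now()
for k in (1,.6,0):
  for a in (0.0,.12,.3,.55):
    g,L=lev(a,k); print(k,a,g.round(4),round(L,1),[o.round(2).tolist() for o in ik(g,YAW,L,True,(.1,.8))])
grab('wrist','w7.png');s=grab('scene');cv2.imwrite('pics/s7.png',cv2.resize(s['frame'][80:240,200:360,::-1],None,fx=4,fy=3.7,interpolation=2))
E
```

```text
t 10.75 grasp [0.5822 0.1204 0.3068] z [ 0.558  0.093 -0.824] y [ 0.166 -0.986  0.001] F [0.5 0.2 1. ] gap 83.9 q [0.04 0.15 1.76 0.12 0.64 1.37]
1 0.0 [0.4432 0.0966 0.0701] 12.6 [[0.02, 0.38, 2.11, 0.07, 0.43, 1.37]]
1 0.12 [0.4402 0.0961 0.089 ] 5.7 [[0.04, 0.37, 2.01, 0.02, 0.66, 1.42]]
1 0.3 [0.4399 0.0961 0.1178] -4.6 [[0.05, 0.4, 1.84, -0.01, 0.98, 1.46]]
1 0.55 [0.4479 0.0974 0.1568] -18.9 [[0.07, 0.5, 1.59, -0.03, 1.38, 1.48]]
0.6 0.0 [0.4432 0.0966 0.0701] 7.6 [[0.03, 0.4, 2.04, 0.03, 0.56, 1.41]]
0.6 0.12 [0.4402 0.0961 0.089 ] 3.4 [[0.04, 0.39, 1.98, 0.01, 0.72, 1.44]]
0.6 0.3 [0.4399 0.0961 0.1178] -2.8 [[0.05, 0.39, 1.86, -0.01, 0.94, 1.46]]
0.6 0.55 [0.4479 0.0974 0.1568] -11.3 [[0.06, 0.42, 1.68, -0.02, 1.23, 1.47]]
0 0.0 [0.4432 0.0966 0.0701] 0.0 [[0.05, 0.45, 1.94, 0.0, 0.75, 1.45]]
0 0.12 [0.4402 0.0961 0.089 ] 0.0 [[0.04, 0.41, 1.93, 0.0, 0.8, 1.45]]
0 0.3 [0.4399 0.0961 0.1178] -0.0 [[0.04, 0.37, 1.9, 0.0, 0.88, 1.45]]
0 0.55 [0.4479 0.0974 0.1568] -0.0 [[0.05, 0.32, 1.83, 0.0, 0.99, 1.45]]
```

View pics/w7.png

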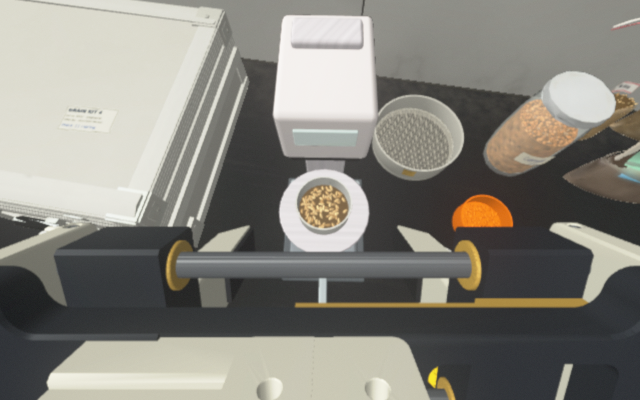

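View pics/s7.png

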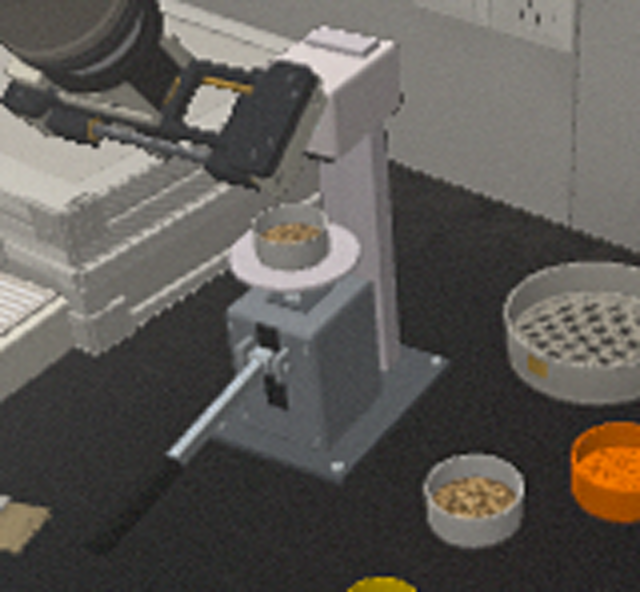

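The tin is upright on the plate and well placed. I'll quantify the centring.

Run:
```python
from kin import *
f=grab('wrist');im=f['frame'];cv2.imwrite('pics/w7c.png',cv2.resize(im[160:260,265:385,::-1],None,fx=6,fy=6,interpolation=2))
a=np.linspace(0,2*np.pi,73)
o=cv2.resize(im[160:260,265:385,::-1],None,fx=6,fy=6,interpolation=2)
for c,r,z,col in ((PC,.048,.178,(0,0,255)),(PC,.028,.205,(0,200,0))):
    pts=np.array([proj(f,(c[0]+r*np.cos(t),c[1]+r*np.sin(t),z)) for t in a]);p=((pts-[265,160]+.5)*6-.5).round().astype(int)
    cv2.polylines(o,[p],False,col,1)
cv2.imwrite('pics/w7o.png',o)
```

```text
(no output)
```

View pics/w7o.png

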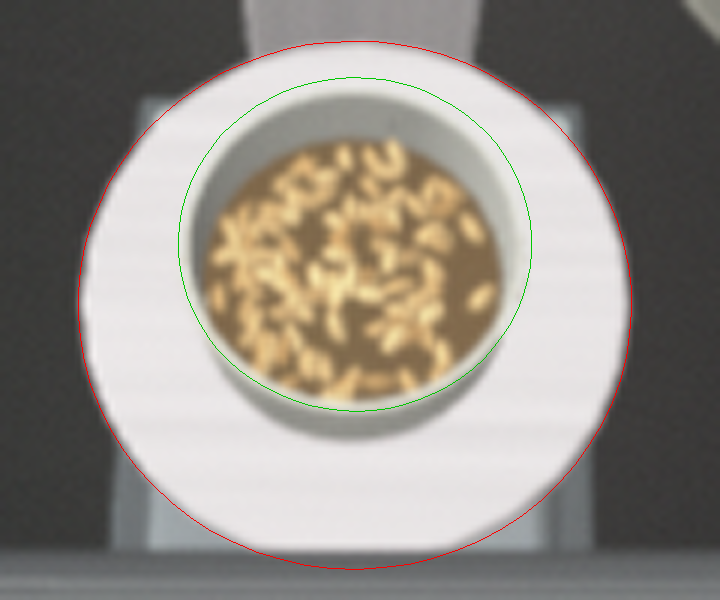

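Plate and rim outlines match the model to about 1 mm, so the tin is centred. Next I'll go above the lever grip.

Run:
```python
from kin import *
g,L=lev(.12)
w(g+.09*Z3,YAW,L)
w(g,YAW,L)
```

```text
g [0.4402 0.0961 0.179 ] shift [-70. -12. -96.] turn [-4.69 27.92 -0.05] q [[0.04, 0.23, 1.89, 0.02, 0.92, 1.43]]
g [0.4402 0.0961 0.089 ] shift [ -70.  -12. -186.] turn [-4.69 27.92 -0.05] q [[0.04, 0.37, 2.01, 0.02, 0.66, 1.42]]
```

Emit:
arm_command --increments '[-14, -2, 0, -0.9, 5.6, 0, 84, -28, -5, 0, -1.9, 11, 0, 84, -42, -7, -5, -2.8, 17, 0, 84, -56, -10, -20, -3.8, 22.5, 0, 84, -70, -12, -40, -4.7, 28, 0, 84, -70, -12, -65, -4.7, 28, 0, 84, -70, -12, -86, -4.7, 28, 0, 84, -70, -12, -96, -4.7, 28, 0, 84, -70, -12, -96, -4.7, 28, 0, 84]'

```text
time: 11.65
tcp_pos: [0.4239, 0.0935, 0.334]
eef_rot: [-3.119, -0.261, -0.143]
force: [-1.7, 0.7, -0.2]
finger_gap: 0.914
```

Run:
```python
from kin import *
now();f=grab('wrist','w8.png');g,L=lev(.12)
for d in (-.045,0,.045): print(proj(f,lev(.12,1,d)[0]))
w(g,YAW,L);
s=grab('scene');cv2.imwrite('pics/s8.png',cv2.resize(s['frame'][80:240,180:340,::-1],None,fx=4,fy=3.7,interpolation=2))
```

```text
t 11.65 grasp [0.4382 0.0961 0.1757] z [ 0.09   0.016 -0.996] y [ 0.166 -0.986 -0.001] F [-1.7  0.7 -0.2] gap 83.9 q [0.04 0.24 1.9  0.02 0.92 1.43]
[323.92846812 163.15063116]
[323.89721495 216.39014102]
[323.86894286 264.55140039]
g [0.4402 0.0961 0.089 ] shift [  0.1  -0.  -88.3] turn [ 0.   -0.34 -0.05] q [[0.04, 0.37, 2.01, 0.02, 0.66, 1.42]]
```

View pics/w8.png

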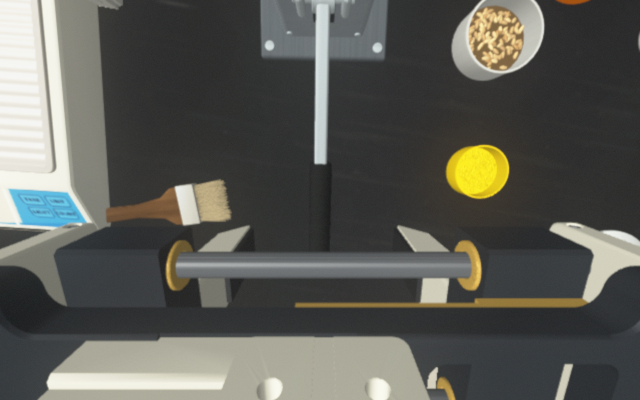

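View pics/s8.png

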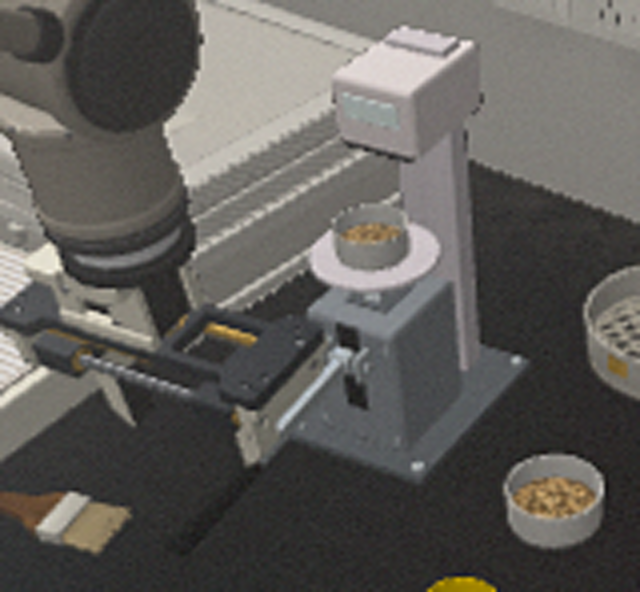

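Run:
```python
from kin import *
f=grab('wrist');im=f['frame'].astype(float).mean(2)
for y,off,bright in ((40,None,1),(80,None,1),(120,None,1),(150,None,1),(180,None,0),(200,None,0),(230,None,0)):
    r=im[y,295:350]
    if bright: m=r>110
    else: m=r<np.median(r)-12
    xs=np.where(m)[0]+295
    if len(xs)==0: print(y,'none',r.round(0).tolist());continue
    u=(xs.min()+xs.max())/2
    # intersect w/ lever plane: find r along lever where row matches
    rr=np.linspace(.02,.21,400);pr=np.array([proj(f,PV+k*(-np.cos(-.1)*X3+np.sin(-.1)*Z3)) for k in rr]);i=np.argmin(abs(pr[:,1]-y))
    zc=(PV+rr[i]*(-np.cos(-.1)*X3+np.sin(-.1)*Z3))[2]
    p=onz(f,u,y,zc);d=p-PV;print(y,xs.min(),xs.max(),'r',rr[i].round(3),'lat',(d@np.array([-X3[1],X3[0],0])*1000).round(1),p.round(4))
```

```text
40 314 328 r 0.023 lat 1.9 [0.5743 0.1205 0.1027]
80 315 327 r 0.05 lat 2.0 [0.5477 0.1161 0.1   ]
120 314 326 r 0.079 lat 2.8 [0.519  0.1122 0.0971]
150 314 326 r 0.102 lat 2.9 [0.4963 0.1084 0.0948]
180 326 330 r 0.127 lat -3.6 [0.4734 0.098  0.0924]
200 324 329 r 0.144 lat -2.4 [0.4564 0.0964 0.0906]
230 323 328 r 0.171 lat -1.7 [0.4299 0.0927 0.0879]
```

```bash
cat >> kin.py <<'E'
YAW=.155;X3=np.array([np.cos(YAW),np.sin(YAW),0]);PV=np.r_[PC,0.105]-.052*np.array([np.cos(.166),np.sin(.166),0])+.0017*np.array([-X3[1],X3[0],0])
E
python3 - <<'E'
from kin import *
g,L=lev(.12);w(g,YAW,L)
E
```

```text
g [0.4397 0.0995 0.089 ] shift [ -1.    3.5 -90.1] turn [-0.01 -0.09 -0.68] q [[0.04, 0.37, 2.01, 0.02, 0.66, 1.45]]
```

Emit:
arm_command --increments '[0, 2, -15, 0, 0, -0.3, 84, -1, 3.5, -35, 0, 0, -0.7, 84, -1, 3.5, -58, 0, 0, -0.7, 84, -1, 3.5, -76, 0, 0, -0.7, 84, -1, 3.5, -86, 0, 0, -0.7, 84, -1, 3.5, -90, 0, 0, -0.7, 84, -1, 3.5, -90, 0, 0, -0.7, 60, -1, 3.5, -90, 0, 0, -0.7, 40, -1, 3.5, -90, 0, 0, -0.7, 28, -1, 3.5, -90, 0, 0, -0.7, 28, -1, 3.5, -90, 0, 0, -0.7, 28, -1, 3.5, -90, 0, 0, -0.7, 28]'

```text
time: 12.8
tcp_pos: [0.4241, 0.0971, 0.2478]
eef_rot: [-3.12, -0.242, -0.155]
force: [-0.4, -0.4, -0.2]
finger_gap: 0.528
```

Run:
```python
from kin import *
now();f=grab('wrist','w9.png')
s=grab('scene');cv2.imwrite('pics/s9.png',cv2.resize(s['frame'][100:260,180:340,::-1],None,fx=4,fy=3.7,interpolation=2))
```

```text
t 12.8 grasp [0.4397 0.0995 0.0896] z [ 0.098  0.016 -0.995] y [ 0.154 -0.988 -0.   ] F [-0.4 -0.4 -0.2] gap 48.5 q [0.04 0.38 2.   0.02 0.66 1.45]
```

View pics/w9.png

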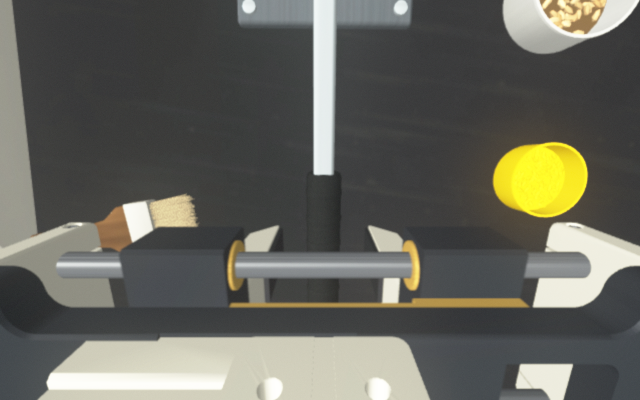

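View pics/s9.png

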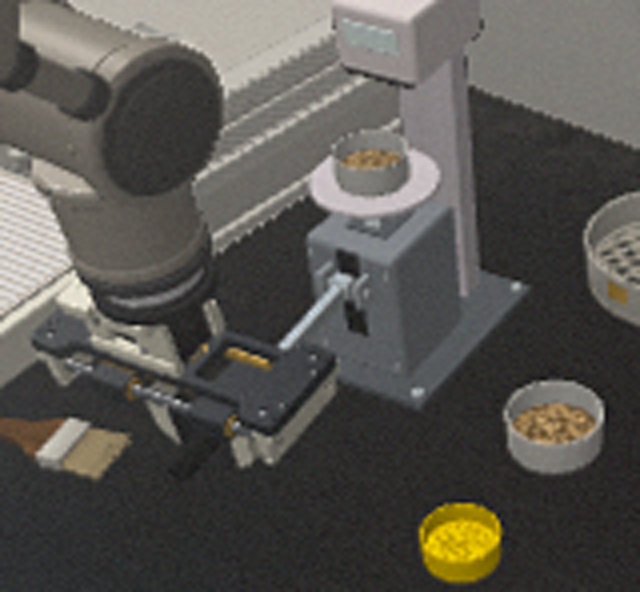

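The bar is centred between the fingers at x≈324. I'll finish closing.

Emit:
arm_command --increments '[0, 0, 0, 0, 0, 0, 8, 0, 0, 0, 0, 0, 0, 8, 0, 0, 0, 0, 0, 0, 8, 0, 0, 0, 0, 0, 0, 8, 0, 0, 0, 0, 0, 0, 8, 0, 0, 0, 0, 0, 0, 8, 0, 0, 0, 0, 0, 0, 8, 0, 0, 0, 0, 0, 0, 8]'

```text
time: 13.57
tcp_pos: [0.424, 0.0972, 0.2476]
eef_rot: [-3.12, -0.242, -0.155]
force: [-1.0, 2.6, -0.3]
finger_gap: 0.188
```

Run:
```python
from kin import *
now()
st=sense();R0=Ro.from_rotvec(st['eef_rot']).as_matrix()
# rows along arc relative: assume lever at .12 with present grasp; rotate about PV
def arc(das,gr):
    ax=-np.array([-X3[1],X3[0],0]) # raising grip (at -X) : rotate about  -? checked below
    for da in das:
        Q=Ro.from_rotvec(-ax*da)
        p=PV+Q.apply(st['tcp_pos']-PV)
        print(((p-st['tcp_pos'])*1000).round(1).tolist(),np.degrees((-ax*da)).round(2).tolist())
arc([.04,.08,.12,.16,.20,.24,.28,.32,.36,.40,.43],8)
g=st['tcp_pos']+.159*R0[:,2]; e=np.arctan2(g[2]-PV[2],-(g-PV)@X3);print('lever angle if grasp on line',e+.22)
```

```text
t 13.5667 grasp [0.4395 0.0997 0.0893] z [ 0.098  0.016 -0.995] y [ 0.154 -0.988 -0.001] F [-1.   2.6 -0.3] gap 17.3 q [0.05 0.38 2.   0.02 0.66 1.45]
[5.8, 0.9, 6.9] [-0.35, 2.26, 0.0]
[11.8, 1.8, 13.5] [-0.71, 4.53, 0.0]
[18.1, 2.8, 19.9] [-1.06, 6.79, 0.0]
[24.6, 3.9, 26.1] [-1.42, 9.06, 0.0]
[31.4, 4.9, 31.9] [-1.77, 11.32, 0.0]
[38.4, 6.0, 37.5] [-2.12, 13.59, 0.0]
[45.7, 7.1, 42.8] [-2.48, 15.85, 0.0]
[53.1, 8.3, 47.8] [-2.83, 18.11, 0.0]
[60.7, 9.5, 52.5] [-3.18, 20.38, 0.0]
[68.5, 10.7, 56.9] [-3.54, 22.64, 0.0]
[74.5, 11.6, 60.0] [-3.8, 24.34, 0.0]
lever angle if grasp on line 0.12205258769658783
```

Emit:
arm_command --increments '[6, 1, 7, -0.3, 2.3, 0, 8, 12, 2, 13.5, -0.7, 4.5, 0, 8, 18, 3, 20, -1, 6.8, 0, 8, 24.5, 4, 26, -1.4, 9, 0, 8, 31.5, 5, 32, -1.8, 11.3, 0, 8, 38.5, 6, 37.5, -2.1, 13.6, 0, 8, 45.5, 7, 43, -2.5, 15.8, 0, 8, 53, 8, 48, -2.8, 18.1, 0, 8, 60.5, 9.5, 52.5, -3.2, 20.4, 0, 8, 68.5, 10.5, 57, -3.5, 22.6, 0, 8, 74.5, 11.5, 60, -3.8, 24.3, 0, 8, 74.5, 11.5, 60, -3.8, 24.3, 0, 8]'

```text
time: 14.57
tcp_pos: [0.4988, 0.1088, 0.3073]
eef_rot: [3.064, 0.237, -0.516]
force: [-3.6, 1.4, 2.4]
finger_gap: 0.187
```

```bash
cat >> kin.py <<'E'
def larc(a):
    now();st=sense();R0=Ro.from_rotvec(st['eef_rot']).as_matrix();g=st['tcp_pos']+.159*R0[:,2];v=g-PV
    a0=np.arctan2(v[2],-v@X3)+.22;print('lever est',round(a0,3),'r',np.linalg.norm(v).round(4),'lat',(v@np.array([-X3[1],X3[0],0])).round(4))
    for ai in a:
        rv=np.array([-X3[1],X3[0],0])*(ai-a0);p=PV+Ro.from_rotvec(rv).apply(st['tcp_pos']-PV)
        print(round(ai,2),((p-st['tcp_pos'])*1000).round(1).tolist(),np.degrees(rv).round(1).tolist())
def snap(n):
    f=grab('scene');cv2.imwrite('pics/'+n,cv2.resize(f['frame'][80:240,180:340,::-1],None,fx=4,fy=3.7,interpolation=2))
E
python3 - <<'E'
from kin import *
larc(np.r_[np.arange(.5,.03,-.05),.03,.015]);snap('s10.png')
E
```

```text
t 14.5667 grasp [0.4473 0.1009 0.1571] z [-0.324 -0.05  -0.945] y [ 0.154 -0.988 -0.001] F [-3.6  1.4  2.4] gap 17.2 q [ 0.07  0.5   1.58 -0.03  1.39  1.5 ]
lever est 0.551 r 0.1601 lat 0.0001
0.5 [-10.2, -1.6, -5.4] [0.5, -2.9, -0.0]
0.45 [-19.7, -3.1, -11.1] [0.9, -5.7, -0.0]
0.4 [-29.0, -4.5, -17.3] [1.3, -8.6, -0.0]
0.35 [-38.0, -5.9, -24.0] [1.8, -11.4, -0.0]
0.3 [-46.7, -7.3, -31.1] [2.2, -14.2, -0.0]
0.25 [-54.9, -8.6, -38.6] [2.7, -17.1, -0.0]
0.2 [-62.8, -9.8, -46.6] [3.1, -19.9, -0.0]
0.15 [-70.3, -11.0, -54.9] [3.6, -22.7, -0.0]
0.1 [-77.4, -12.1, -63.6] [4.0, -25.6, -0.0]
0.05 [-84.0, -13.1, -72.7] [4.4, -28.4, -0.0]
0.03 [-86.5, -13.5, -76.4] [4.6, -29.5, -0.0]
0.02 [-88.4, -13.8, -79.2] [4.7, -30.4, -0.0]
```

View pics/s10.png

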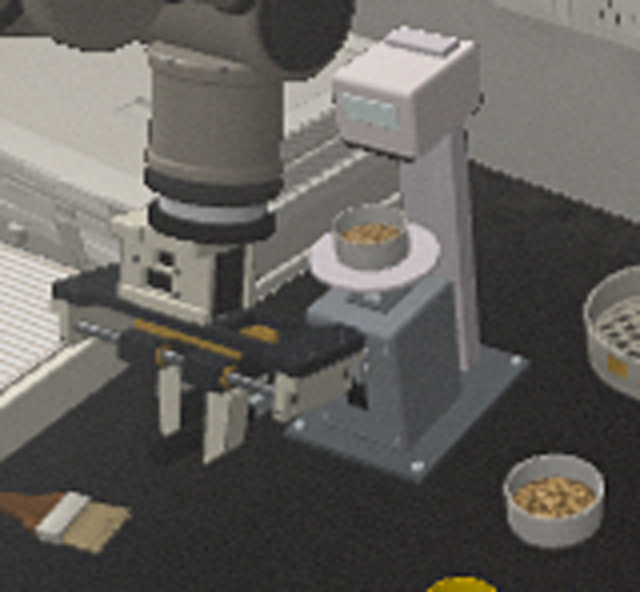

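Emit:
arm_command --increments '[-10, -1.5, -5.5, 0.5, -2.9, 0, 8, -19.5, -3, -11, 0.9, -5.7, 0, 8, -29, -4.5, -17.5, 1.3, -8.6, 0, 8, -38, -6, -24, 1.8, -11.4, 0, 8, -46.5, -7.5, -31, 2.2, -14.2, 0, 8, -55, -8.5, -38.5, 2.7, -17.1, 0, 8, -63, -10, -46.5, 3.1, -19.9, 0, 8, -70.5, -11, -55, 3.6, -22.7, 0, 8, -77.5, -12, -63.5, 4, -25.6, 0, 8, -84, -13, -72.5, 4.4, -28.4, 0, 8, -88.5, -14, -79, 4.7, -30.4, 0, 8, -88.5, -14, -79, 4.7, -30.4, 0, 8]'

```text
time: 15.62
tcp_pos: [0.409, 0.0949, 0.2283]
eef_rot: [-3.099, -0.24, -0.327]
force: [1.5, 5.6, 0.0]
finger_gap: 0.186
```

Run:
```python
from kin import *
larc(np.r_[.02,.01,.0]);snap('s11.png')
```

```text
t 15.6167 grasp [0.4418 0.1    0.0728] z [ 0.206  0.032 -0.978] y [ 0.154 -0.988  0.   ] F [1.5 5.6 0. ] gap 17.1 q [0.04 0.38 2.1  0.06 0.45 1.41]
lever est 0.018 r 0.1603 lat 0.0001
0.02 [0.3, 0.0, 0.4] [-0.0, 0.1, 0.0]
0.01 [-1.0, -0.1, -1.5] [0.1, -0.4, -0.0]
0.0 [-2.1, -0.3, -3.4] [0.2, -1.0, -0.0]
```

View pics/s11.png

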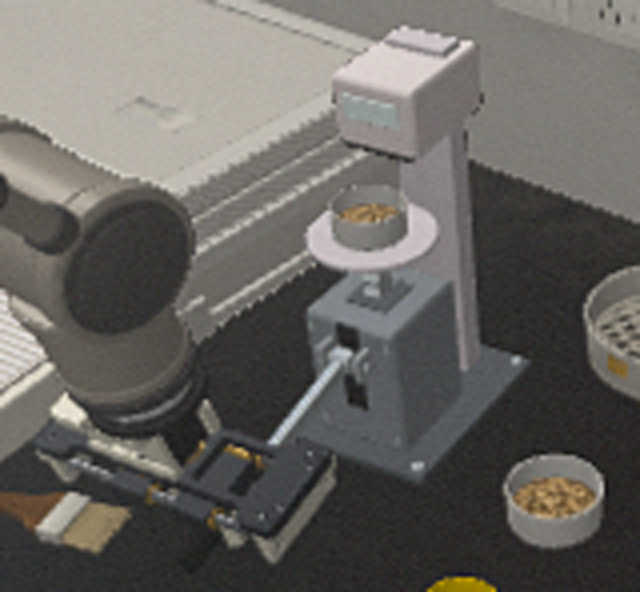

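The plate has risen about a tooth. I'll add a plate-height estimate from the scene and top pictures.

```bash
cat >> kin.py <<'E'
def plateh():
    f=grab('scene');im=f['frame'].astype(float).mean(2)
    a=np.linspace(0,2*np.pi,180)
    zs=np.arange(.165,.245,.0005);bot=[];
    for z in zs:
        q=np.array([proj(f,(PC[0]+.048*np.cos(t),PC[1]+.048*np.sin(t),z)) for t in a]);i=q[:,1].argmax();bot.append(q[i])
    bot=np.array(bot)
    # lower front edge of top face -> brightness difference top face vs rim is small; use bottom of disc side (6mm lower)
    u=int(round(bot[:,0].mean()));col=im[:,u-2:u+3].mean(1)
    lo_,hi_=int(bot[:,1].min())-4,int(bot[:,1].max())+8
    print('col',u,'rows',lo_,hi_);print(col[lo_:hi_].round(0).tolist())
    print('pred top-edge row at tooth z:',[(z,round(float(np.interp(z,zs,bot[:,1])),1)) for z in (.178,.192,.206,.220,.234)])
E
python3 - <<'E'
from kin import *
plateh()
E
```

```text
col 270 rows 134 170
[123.0, 108.0, 121.0, 114.0, 119.0, 127.0, 142.0, 130.0, 125.0, 125.0, 123.0, 124.0, 120.0, 123.0, 187.0, 196.0, 195.0, 197.0, 170.0, 134.0, 140.0, 145.0, 119.0, 123.0, 127.0, 119.0, 96.0, 92.0, 97.0, 125.0, 134.0, 136.0, 136.0, 134.0, 120.0, 98.0]
pred top-edge row at tooth z: [(0.178, 158.4), (0.192, 154.3), (0.206, 150.2), (0.22, 146.0), (0.234, 141.7)]
```

Run:
```python
import cv2
im=cv2.imread('pics/scene0.png').astype(float).mean(2);print(im[148:168,268:273].mean(1).round(0).tolist())
```

```text
[191.0, 193.0, 192.0, 190.0, 189.0, 190.0, 190.0, 191.0, 194.0, 182.0, 135.0, 116.0, 117.0, 97.0, 95.0, 123.0, 130.0, 131.0, 134.0, 133.0]
```

Edge shift is 5.4 px, about 18 mm, which is one tooth plus the bottom overshoot. Stroke 1 worked, so on to stroke 2.

Run:
```python
from kin import *
larc(np.r_[.06:.54:.05,.55])
```

```text
t 15.7167 grasp [0.4418 0.1    0.0728] z [ 0.204  0.032 -0.978] y [ 0.154 -0.988  0.   ] F [-0.3  5.3  0.7] gap 17.2 q [0.04 0.38 2.1  0.05 0.46 1.41]
lever est 0.018 r 0.1602 lat 0.0001
0.06 [5.3, 0.8, 7.9] [-0.4, 2.4, 0.0]
0.11 [12.0, 1.9, 16.9] [-0.8, 5.2, 0.0]
0.16 [19.1, 3.0, 25.6] [-1.3, 8.0, 0.0]
0.21 [26.7, 4.2, 34.0] [-1.7, 10.9, 0.0]
0.26 [34.7, 5.4, 41.9] [-2.1, 13.7, 0.0]
0.31 [43.0, 6.7, 49.4] [-2.6, 16.5, 0.0]
0.36 [51.8, 8.1, 56.5] [-3.0, 19.4, 0.0]
0.41 [60.8, 9.5, 63.1] [-3.5, 22.2, 0.0]
0.46 [70.2, 11.0, 69.3] [-3.9, 25.0, 0.0]
0.51 [79.9, 12.5, 75.0] [-4.4, 27.9, 0.0]
0.55 [87.8, 13.7, 79.2] [-4.7, 30.1, 0.0]
```

Emit:
arm_command --increments '[5.3, 0.8, 8, -0.4, 2.4, 0, 8, 12, 2, 17, -0.8, 5.2, 0, 8, 19, 3, 25.5, -1.3, 8, 0, 8, 26.5, 4, 34, -1.7, 10.9, 0, 8, 34.5, 5.5, 42, -2.1, 13.7, 0, 8, 43, 6.5, 49.5, -2.6, 16.5, 0, 8, 52, 8, 56.5, -3, 19.4, 0, 8, 61, 9.5, 63, -3.5, 22.2, 0, 8, 70, 11, 69.5, -3.9, 25, 0, 8, 80, 12.5, 75, -4.4, 27.9, 0, 8, 88, 13.5, 79, -4.7, 30.1, 0, 8, 88, 13.5, 79, -4.7, 30.1, 0, 8]'

```text
time: 16.72
tcp_pos: [0.4975, 0.1086, 0.3073]
eef_rot: [3.067, 0.237, -0.505]
force: [-4.5, 1.9, 3.0]
finger_gap: 0.188
```

Run:
```python
from kin import *
larc(np.r_[np.arange(.5,.03,-.05),.015]);plateh()
```

```text
t 16.7167 grasp [0.4471 0.1008 0.1567] z [-0.317 -0.049 -0.947] y [ 0.154 -0.988 -0.   ] F [-4.5  1.9  3. ] gap 17.2 q [ 0.07  0.5   1.59 -0.03  1.38  1.5 ]
lever est 0.549 r 0.1602 lat 0.0001
0.5 [-9.6, -1.5, -5.2] [0.4, -2.8, -0.0]
0.45 [-19.2, -3.0, -10.9] [0.9, -5.6, -0.0]
0.4 [-28.6, -4.5, -17.2] [1.3, -8.4, -0.0]
0.35 [-37.5, -5.9, -23.9] [1.8, -11.3, -0.0]
0.3 [-46.2, -7.2, -31.0] [2.2, -14.1, -0.0]
0.25 [-54.5, -8.5, -38.6] [2.6, -16.9, -0.0]
0.2 [-62.3, -9.7, -46.6] [3.1, -19.7, -0.0]
0.15 [-69.8, -10.9, -55.0] [3.5, -22.6, -0.0]
0.1 [-76.9, -12.0, -63.7] [4.0, -25.4, -0.0]
0.05 [-83.5, -13.1, -72.8] [4.4, -28.2, -0.0]
0.02 [-87.9, -13.7, -79.4] [4.7, -30.2, -0.0]
col 270 rows 134 170
[123.0, 123.0, 114.0, 121.0, 112.0, 116.0, 120.0, 149.0, 126.0, 126.0, 126.0, 124.0, 123.0, 123.0, 120.0, 172.0, 196.0, 196.0, 197.0, 193.0, 145.0, 131.0, 144.0, 117.0, 108.0, 118.0, 121.0, 99.0, 97.0, 125.0, 135.0, 137.0, 136.0, 139.0, 122.0, 98.0]
pred top-edge row at tooth z: [(0.178, 158.4), (0.192, 154.3), (0.206, 150.2), (0.22, 146.0), (0.234, 141.7)]
```

The plate settled on 42 mm (edge at 153.6). Down stroke 2.

Emit:
arm_command --increments '[-9.5, -1.5, -5, 0.4, -2.8, 0, 8, -19, -3, -11, 0.9, -5.6, 0, 8, -28.5, -4.5, -17, 1.3, -8.4, 0, 8, -37.5, -6, -24, 1.8, -11.3, 0, 8, -46, -7, -31, 2.2, -14.1, 0, 8, -54.5, -8.5, -38.5, 2.6, -16.9, 0, 8, -62.5, -9.5, -46.5, 3.1, -19.7, 0, 8, -70, -11, -55, 3.5, -22.6, 0, 8, -77, -12, -63.5, 4, -25.4, 0, 8, -83.5, -13, -73, 4.4, -28.2, 0, 8, -88, -13.5, -79.5, 4.7, -30.2, 0, 8, -88, -13.5, -79.5, 4.7, -30.2, 0, 8]'

```text
time: 17.77
tcp_pos: [0.4083, 0.0949, 0.2278]
eef_rot: [-3.099, -0.24, -0.334]
force: [1.3, 2.8, -0.3]
finger_gap: 0.186
```

Run:
```python
from kin import *
larc(np.r_[.06:.54:.05,.55]);plateh();snap('s12.png')
```

```text
t 17.7667 grasp [0.4418 0.1    0.0725] z [ 0.21   0.032 -0.977] y [ 0.154 -0.988  0.001] F [ 1.3  2.8 -0.3] gap 17.0 q [0.04 0.38 2.11 0.06 0.45 1.4 ]
lever est 0.016 r 0.1604 lat 0.0002
0.06 [5.6, 0.9, 8.3] [-0.4, 2.5, 0.0]
0.11 [12.3, 1.9, 17.4] [-0.8, 5.3, 0.0]
0.16 [19.4, 3.0, 26.2] [-1.3, 8.2, 0.0]
0.21 [27.0, 4.2, 34.6] [-1.7, 11.0, 0.0]
0.26 [35.0, 5.5, 42.5] [-2.2, 13.8, 0.0]
0.31 [43.3, 6.8, 50.1] [-2.6, 16.7, 0.0]
0.36 [52.0, 8.1, 57.2] [-3.0, 19.5, 0.0]
0.41 [61.1, 9.5, 63.9] [-3.5, 22.3, 0.0]
0.46 [70.5, 11.0, 70.1] [-3.9, 25.2, 0.0]
0.51 [80.1, 12.5, 75.9] [-4.4, 28.0, 0.0]
0.55 [88.1, 13.8, 80.1] [-4.7, 30.2, 0.0]
col 270 rows 134 170
[113.0, 144.0, 128.0, 124.0, 124.0, 124.0, 125.0, 123.0, 120.0, 130.0, 187.0, 196.0, 195.0, 198.0, 171.0, 123.0, 113.0, 121.0, 119.0, 132.0, 144.0, 144.0, 118.0, 122.0, 125.0, 119.0, 95.0, 92.0, 98.0, 126.0, 133.0, 135.0, 136.0, 135.0, 121.0, 99.0]
pred top-edge row at tooth z: [(0.178, 158.4), (0.192, 154.3), (0.206, 150.2), (0.22, 146.0), (0.234, 141.7)]
```

View pics/s12.png

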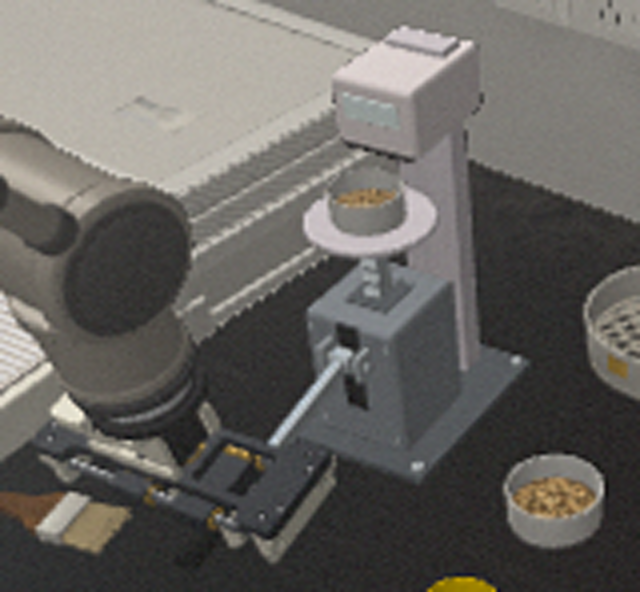

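The plate is at about 56 mm plus the bottom overshoot (edge at 148.1). Third and last stroke: up first, check, then down.

Emit:
arm_command --increments '[5.5, 1, 8, -0.4, 2.5, 0, 8, 12, 2, 17.5, -0.8, 5.3, 0, 8, 19.5, 3, 26, -1.3, 8.2, 0, 8, 27, 4, 34.5, -1.7, 11, 0, 8, 35, 5.5, 42.5, -2.2, 13.8, 0, 8, 43.5, 7, 50, -2.6, 16.7, 0, 8, 52, 8, 57, -3, 19.5, 0, 8, 61, 9.5, 64, -3.5, 22.3, 0, 8, 70.5, 11, 70, -3.9, 25.2, 0, 8, 80, 12.5, 76, -4.4, 28, 0, 8, 88, 14, 80, -4.7, 30.2, 0, 8, 88, 14, 80, -4.7, 30.2, 0, 8]'

```text
time: 18.87
tcp_pos: [0.4971, 0.1088, 0.3078]
eef_rot: [3.066, 0.238, -0.502]
force: [-3.1, -0.4, 1.8]
finger_gap: 0.189
```

Run:
```python
from kin import *
larc(np.r_[np.arange(.5,.03,-.05),.02]);plateh();snap('s13.png')
```

```text
t 18.8667 grasp [0.4471 0.1009 0.1571] z [-0.315 -0.05  -0.948] y [ 0.154 -0.988  0.001] F [-3.1 -0.4  1.8] gap 17.4 q [ 0.07  0.5   1.59 -0.03  1.38  1.5 ]
lever est 0.551 r 0.1604 lat 0.0002
0.5 [-10.1, -1.6, -5.4] [0.5, -2.9, -0.0]
0.45 [-19.7, -3.1, -11.2] [0.9, -5.7, -0.0]
0.4 [-29.0, -4.5, -17.5] [1.3, -8.5, -0.0]
0.35 [-38.0, -5.9, -24.2] [1.8, -11.4, -0.0]
0.3 [-46.6, -7.3, -31.4] [2.2, -14.2, -0.0]
0.25 [-54.9, -8.6, -39.0] [2.7, -17.0, -0.0]
0.2 [-62.8, -9.8, -47.1] [3.1, -19.9, -0.0]
0.15 [-70.3, -11.0, -55.5] [3.5, -22.7, -0.0]
0.1 [-77.4, -12.1, -64.3] [4.0, -25.5, -0.0]
0.05 [-84.0, -13.1, -73.4] [4.4, -28.4, -0.0]
0.02 [-87.7, -13.7, -79.1] [4.7, -30.1, -0.0]
col 270 rows 134 170
[105.0, 112.0, 115.0, 139.0, 129.0, 125.0, 126.0, 126.0, 125.0, 121.0, 121.0, 186.0, 199.0, 196.0, 199.0, 187.0, 138.0, 125.0, 139.0, 131.0, 125.0, 143.0, 148.0, 116.0, 108.0, 116.0, 122.0, 99.0, 97.0, 126.0, 134.0, 135.0, 137.0, 136.0, 120.0, 99.0]
pred top-edge row at tooth z: [(0.178, 158.4), (0.192, 154.3), (0.206, 150.2), (0.22, 146.0), (0.234, 141.7)]
```

View pics/s13.png

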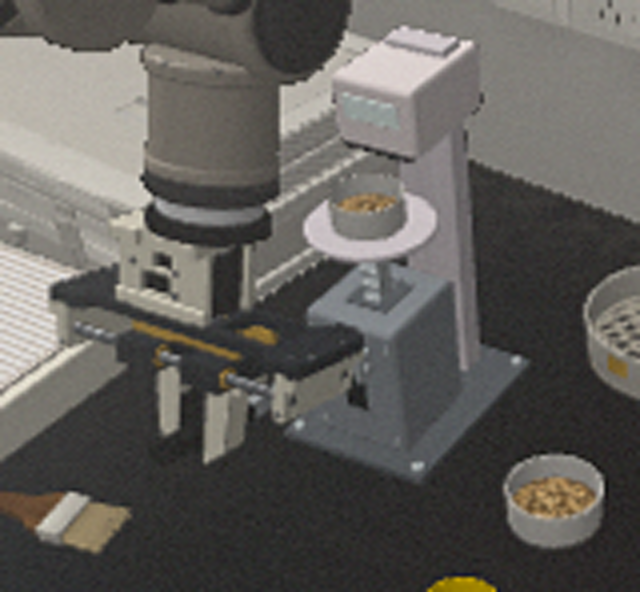

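It holds at 56 mm (edge at 149.5), with about 22 mm below the head. Final down stroke.

Emit:
arm_command --increments '[-10, -1.5, -5.5, 0.5, -2.9, 0, 8, -19.5, -3, -11, 0.9, -5.7, 0, 8, -29, -4.5, -17.5, 1.3, -8.5, 0, 8, -38, -6, -24, 1.8, -11.4, 0, 8, -46.5, -7, -31.5, 2.2, -14.2, 0, 8, -55, -8.5, -39, 2.7, -17, 0, 8, -63, -10, -47, 3.1, -19.9, 0, 8, -70.5, -11, -55.5, 3.5, -22.7, 0, 8, -77.5, -12, -64.5, 4, -25.5, 0, 8, -84, -13, -73.5, 4.4, -28.4, 0, 8, -87.5, -13.5, -79, 4.7, -30.1, 0, 8, -87.5, -13.5, -79, 4.7, -30.1, 0, 8]'

```text
time: 19.97
tcp_pos: [0.4081, 0.095, 0.2283]
eef_rot: [-3.099, -0.24, -0.334]
force: [1.1, 1.9, -0.6]
finger_gap: 0.182
```

Run:
```python
from kin import *
larc(np.r_[.05,.1]);plateh();snap('s14.png')
```

```text
t 19.9667 grasp [0.4416 0.1    0.073 ] z [ 0.211  0.031 -0.977] y [ 0.154 -0.988  0.001] F [ 1.1  1.9 -0.6] gap 16.7 q [0.04 0.38 2.11 0.05 0.45 1.41]
lever est 0.019 r 0.1605 lat 0.0002
0.05 [3.9, 0.6, 5.9] [-0.3, 1.8, 0.0]
0.1 [10.5, 1.6, 15.1] [-0.7, 4.6, 0.0]
col 270 rows 134 170
[124.0, 123.0, 123.0, 121.0, 118.0, 149.0, 191.0, 196.0, 194.0, 199.0, 156.0, 119.0, 120.0, 134.0, 101.0, 92.0, 110.0, 122.0, 120.0, 131.0, 144.0, 145.0, 118.0, 123.0, 126.0, 118.0, 97.0, 91.0, 99.0, 124.0, 134.0, 135.0, 137.0, 134.0, 120.0, 99.0]
pred top-edge row at tooth z: [(0.178, 158.4), (0.192, 154.3), (0.206, 150.2), (0.22, 146.0), (0.234, 141.7)]
```

View pics/s14.png

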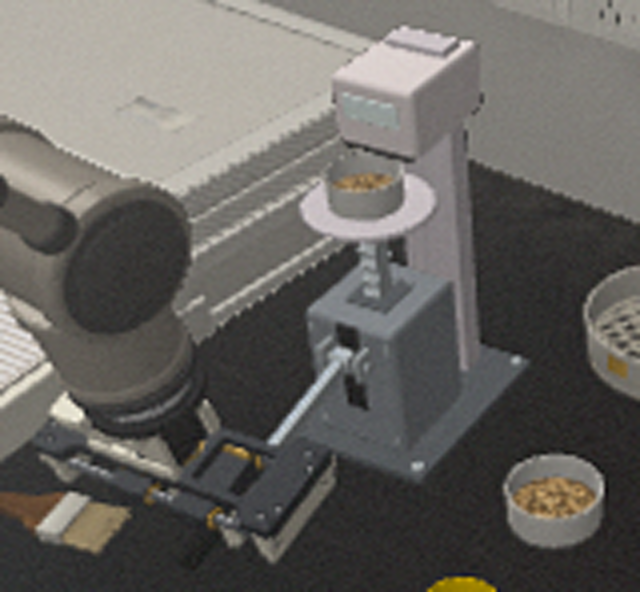

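The plate is at 70 mm plus about 4 mm overshoot. I'll ease the lever up slightly, far short of a stroke, so the plate settles on its tooth, then let go.

Emit:
arm_command --increments '[4, 0.5, 6, -0.3, 1.8, 0, 8, 10.5, 1.5, 15, -0.7, 4.6, 0, 8, 10.5, 1.5, 15, -0.7, 4.6, 0, 8, 10.5, 1.5, 15, -0.7, 4.6, 0, 8, 10.5, 1.5, 15, -0.7, 4.6, 0, 30, 10.5, 1.5, 15, -0.7, 4.6, 0, 50, 10.5, 1.5, 15, -0.7, 4.6, 0, 60, 10.5, 1.5, 15, -0.7, 4.6, 0, 60, 10.5, 1.5, 15, -0.7, 4.6, 0, 60]'

```text
time: 20.82
tcp_pos: [0.4192, 0.0965, 0.2436]
eef_rot: [-3.117, -0.241, -0.202]
force: [0.7, 0.2, -0.2]
finger_gap: 0.5
```

Run:
```python
from kin import *
now();plateh();grab('wrist','w15.png')
```

```text
t 20.8167 grasp [0.4395 0.0995 0.086 ] z [ 0.128  0.019 -0.992] y [ 0.154 -0.988  0.001] F [ 0.7  0.2 -0.2] gap 45.9 q [0.04 0.37 2.03 0.02 0.61 1.44]
col 270 rows 134 170
[125.0, 125.0, 124.0, 124.0, 123.0, 120.0, 132.0, 188.0, 197.0, 195.0, 198.0, 168.0, 123.0, 120.0, 131.0, 101.0, 91.0, 123.0, 140.0, 126.0, 133.0, 144.0, 144.0, 117.0, 114.0, 118.0, 119.0, 99.0, 99.0, 124.0, 135.0, 135.0, 137.0, 136.0, 121.0, 99.0]
pred top-edge row at tooth z: [(0.178, 158.4), (0.192, 154.3), (0.206, 150.2), (0.22, 146.0), (0.234, 141.7)]
```

View pics/w15.png

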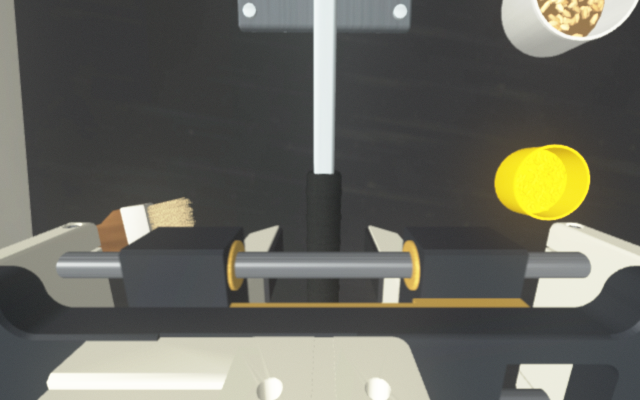

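The fingers are clear of the grip and the plate has settled (edge at 145.0, so z≈0.220). Backing off.

Emit:
arm_command --increments '[-1, 0, 8, 0, 0, 0, 60, -3, -0.5, 25, 0, 0, 0, 60, -6, -1, 48, 0, 0, 0, 60, -9, -1, 72, 0, 0, 0, 60, -12, -2, 95, 0, 0, 0, 60, -16, -2, 120, 0, 0, 0, 60, -16, -2, 130, 0, 0, 0, 60, -16, -2, 130, 0, 0, 0, 60, -16, -2, 130, 0, 0, 0, 60]'

```text
time: 21.67
tcp_pos: [0.403, 0.0945, 0.3741]
eef_rot: [-3.116, -0.241, -0.205]
force: [-0.1, -1.1, -0.2]
finger_gap: 0.655
```

Run:
```python
from kin import *
now();plateh();grab('top','t16.png');snap('s16.png');grab('wrist','w16.png');f=grab('scene','sc16.png')
print('rim front row pred',proj(f,np.r_[PC,.247]),'head edge',proj(f,np.r_[PC+.016*X3[:2],.255]))
cv2.imwrite('pics/s16z.png',cv2.resize(f['frame'][85:155,240:310,::-1],None,fx=8,fy=8,interpolation=2))
```

```text
t 21.6667 grasp [0.4235 0.0976 0.2165] z [ 0.129  0.019 -0.991] y [ 0.154 -0.988  0.001] F [-0.1 -1.1 -0.2] gap 60.1 q [0.04 0.14 1.9  0.02 0.98 1.45]
col 270 rows 134 170
[127.0, 129.0, 127.0, 124.0, 126.0, 122.0, 134.0, 190.0, 200.0, 198.0, 202.0, 169.0, 126.0, 122.0, 134.0, 100.0, 93.0, 124.0, 143.0, 126.0, 134.0, 147.0, 147.0, 119.0, 118.0, 121.0, 122.0, 99.0, 99.0, 127.0, 137.0, 136.0, 139.0, 138.0, 122.0, 100.0]
pred top-edge row at tooth z: [(0.178, 158.4), (0.192, 154.3), (0.206, 150.2), (0.22, 146.0), (0.234, 141.7)]
rim front row pred [270.2148972  127.85668802] head edge [273.10089022 122.58680285]
```

View pics/s16z.png

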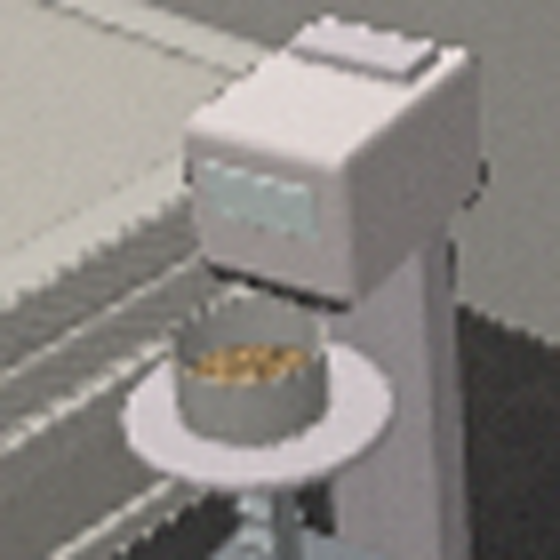

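View pics/t16.png

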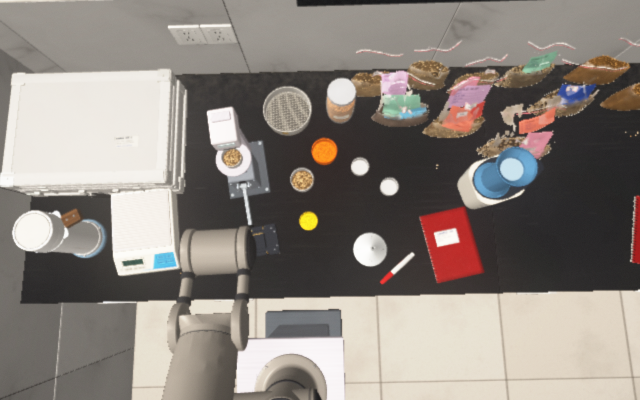

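View pics/s16.png

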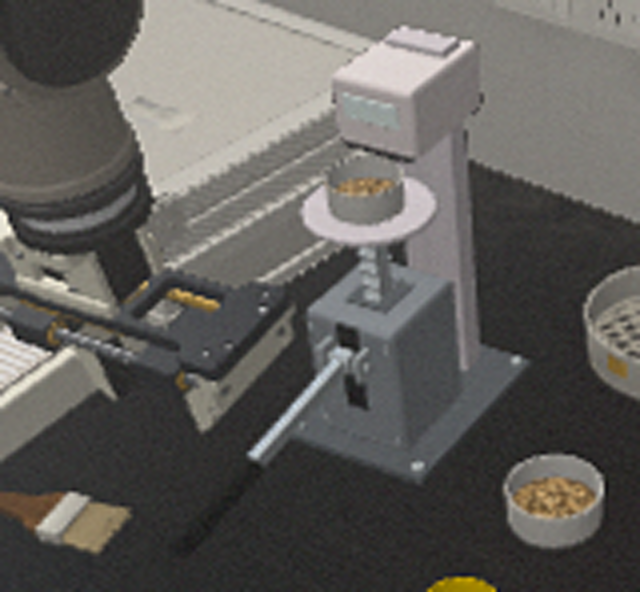

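The tin stands level and centred at the 70 mm tooth with a small visible gap under the head. The hand is clear and the other tins and funnel are where they were. Handing in.

Run:
```python
from kin import *
print(job.sign_off());now()
```

```text
the job is handed in; nothing more can be done
None
the job is handed in; nothing more can be done
```

The grain tin is standing upright in the middle of the lift plate, and the plate is up at the 70 mm tooth, just under the measuring head. I handed the job in at about 22 s.

**What I did:** I picked out the small tin of grain, leaving the larger, orange and yellow look-alikes. I gripped it with the hand leaning 34° and set it on the plate, which stood at the 28 mm tooth. I then pumped the lever for three full strokes and eased it up slightly so the plate settled on its tooth. Finally I let go and backed the hand off.

**Last checks:**
- **Plate height:** the last picture put the plate top at z ≈ 0.220 m, which is the 70 mm tooth. That leaves about 8 mm between rim and head by the given dimensions; I did not measure the gap separately, though a small one was visible.
- **Centring:** the tin was within about 1 mm of the plate's centre before pumping and still looked centred and level afterwards.
- **Forces:** touchdown was about 3 N, and the readings taken between moves during pumping stayed under about 7 N. The robot was touching nothing at the end.
- **Other objects:** the other tins and the funnel looked unmoved in the top view.

**Disagreements:**
- The lever's direction came out at 0.155 rad in the wrist view, against 0.166 from the fixed cameras. I shifted the lever grasp by 3.5 mm to match.
- The gripper read 53 mm across the nominal 56 mm tin, and the rim also looked slightly small in the wrist view.
- My first lean of 40° ran into a wrist joint limit, so I changed to 34° with the hand turned half round.

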